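Unstack the lids and close the sample jars

ROBOT

A 7-joint arm with a two-finger parallel gripper is mounted at the origin on the work surface. World frame = base frame: x ahead of the robot, y to its left, z up, the work surface at z = 0. Lengths are in m, angles in degrees, forces in N, time in s.
With the tool pointing down it reaches from about 0.35 to 0.9 m from the base axis. Payload 19.9 kg.
Tool frame: the origin (TCP) lies at the very end of the fingers, on their centre line; the grasp point (between the pads) lies 19 mm behind it; z points along the fingers, x is the direction in which the jaws open and shut, and the axes are right-handed (so a half turn about z gives the same grasp; the last joint's range is limited). The gripper opens to 85 mm and grips with 20 to 120 N. Pads are 22 mm wide; open, the fingers measure 114 mm over their backs; the gripper's body (76 mm by 85 mm) begins 54 mm behind the grasp point. The pads swing forward as they close: fully open they stand 13 mm farther back than shut.
Start: joints at [-79.67, 23.915, -0.59, 92.452, 0.269, 63.638, -3.037], TCP at [0.137, 0.61, 0.231] pointing down, gripper open.
Joint ranges: [-161.28, 161.28], [-22.2, 115.67], [-73.04, 71.86], [3.21, 147.25], [-68.34, 248.33], [10.77, 114.83], [-161.83, 161.83]. Speed limits (degrees/s): [108.29, 108.29, 136.94, 136.94, 172.46, 172.46, 172.46].

INTERFACE

Orientations are given as a 3x3 rotation matrix whose columns are the frame's x, y, z axes.
In Python, from workcell import * gives the robot as it stands.
- The arm moves only by the shell command python3 -m creep 'ROWS'. ROWS is JSON, a list of rows, each an object with "offset": the shift along the tool's x, y, z in mm, a list of three; "yaw": the turn about the tool's z in rad; "grip": the closure, from 0 (fully open) to 1 (shut). A call has 1 to 8 rows; each row is the pose to reach, as a shift and turn from the pose commanded when the call began, along the tool's axes at that moment; what a row does not reach only later rows make up. A row lasts 1/8 s, in which the tool goes at most 62.5 mm and 10.7 degrees, less where a joint would pass 70% of its speed; a pose out of reach is approached as far as the arm can. A call with a gripper value outside its range is refused whole. The fingers move at their own pace and stop on an object; the grip force is fixed at half the most. Time passes only in rows, so rows that repeat a pose let the fingers close. It gives the time, the measured TCP pose, the force and the opening at its end, in the units of the state.
- get_state(): the state, without advancing time (a new reading comes with each control period).
- camera(name): name is "scene" or "top" or "wrist"; returns a dict with "color" (384x512x3 uint8, blue, green, red), "fx", "fy", "cx", "cy" (pixels), "origin" and "rotation" of the camera in the world. Camera axes: x right, y down, z forward; pixel columns grow to the right and rows downward; lengths in m; the calibration is good to about 2 mm. A picture is of the moment at which its call begins. There is no depth.
- finish_job(): hands the job in, once; it reports no verdict.
The state is a dict: "time": time; "q": joint angles; "qvel": joint speeds; "joint_torque": joint torques, N m; "ee_pos": TCP position; "ee_rot": TCP orientation; "ft_force": force on the tool from outside, world axes, zero at the start; "moment": the same for the moment, N m; "finger_gap": finger opening in m.
Only numpy, scipy, OpenCV 4.12 (cv2) and the standard library are available. Lean on these libraries where they do the work, as an engineer would, in place of code of your own. Each camera call takes 0.05 s, during which the arm holds its last target.

TASK

Close the four open amber glass jars: take the stack of lids apart from the top down and set each lid straight onto the jar or dish of its own shape and size, centred on the rim, with the square and the rectangular lid turned in line with the vessel below, so that every mouth is covered. Lay the lids down gently, do not drop them; leave the jars standing where they are and do not disturb the white beaker and the white bottle.

Things in the scene. Friction and masses are not known exactly. Their poses are not given: they have to be found in the camera images.
- small_lid: Small round lid, diameter 37 mm; at the start the top one of the stack of four lids (lying on the square lid). The lid is a flat solid plate 12 mm thick, grey with a white inset panel on top. Origin: centre of its underside; z up. About 20 g.
- square_lid: Square lid, 44 x 44 mm, sides along its x and y axes; second from the top of the stack. The lid is a flat solid plate 12 mm thick, grey with a white inset panel on top. Origin: centre of its underside; z up. About 30 g.
- large_lid: Large round lid, diameter 63 mm; third from the top of the stack. The lid is a flat solid plate 12 mm thick, grey with a white inset panel on top. Origin: centre of its underside; z up. About 45 g.
- long_lid: Long rectangular lid, 112 mm along its x, 66 mm along its y; the bottom of the stack. It lies on a low fixed steel stand, 124 x 78 mm, whose top is 20 mm above the bench and whose edges stand 6 mm beyond the lid. The lid is a flat solid plate 12 mm thick, grey with a white inset panel on top. Origin: centre of its underside; z up. About 90 g.
- small_jar: Small round jar: outer diameter 29 mm, 40 mm high; the small round lid belongs on it and overhangs its rim by 4 mm. Brown amber glass, open at the top, loose on the bench, empty, wall 4 mm. Origin: centre of its underside; z up. About 80 g.
- square_jar: Square jar: 36 x 36 mm outside, sides along its x and y axes, 55 mm high; the square lid belongs on it and overhangs by 4 mm all round. Brown amber glass, open at the top, loose on the bench, empty, wall 4 mm. Origin: centre of its underside; z up. About 120 g.
- large_jar: Large round jar: outer diameter 55 mm, 65 mm high; the large round lid belongs on it and overhangs its rim by 4 mm. Brown amber glass, open at the top, loose on the bench, empty, wall 4 mm. Origin: centre of its underside; z up. About 250 g.
- long_dish: Long rectangular dish: 104 mm along its x, 58 mm along its y, 45 mm high; the long rectangular lid belongs on it, long side along long side, and overhangs by 4 mm all round. Brown amber glass, open at the top, loose on the bench, empty, wall 4 mm. Origin: centre of its underside; z up. About 300 g.
- beaker: Bystander: white open beaker without handle, 52 mm across, 68 mm high, loose, standing among the jars; leave it alone. Origin: centre of its underside.
- bottle: Bystander: white plastic bottle with a paper label and blue cap, 54 mm across, 125 mm high, loose, on the far side of the work area; leave it alone. Origin: centre of its underside.
Mind the look-alikes: they are no part of the job. What is shaped like the square_jar but green, purple or yellow is not meant.

How it is judged:
By the outcome, as a careful person would: the job done as asked, in the order asked, and still so for the second after the job is handed in, with the robot touching nothing.
It also fails if it takes over 128 s, if anything falls off the work surface, if the arm or the gripper's body presses on something with over 40 N, if the wrist force passes 120 N, or if a joint passes its speed limit or range.

## Working session

There is one attempt and no reset: what is moved stays moved. The work goes in short steps, Python scripts to look and compute and a shell command to move; the robot and the scene stay as the last step left them, time stands still between calls to the robot, and variables do not carry over. Pictures are saved under pics/ and viewed, and the job is handed in when it is done.

```bash
ls; mkdir -p pics; cat > h.py <<'E'
from workcell import *
import numpy as np, cv2
def snap(n,f):
    c=camera(n); cv2.imwrite('pics/'+f,c['color']); return c
def ray(c,u,v,z):
    d=np.array(c['rotation'])@np.array([(u-c['cx'])/c['fx'],(v-c['cy'])/c['fy'],1]); o=np.array(c['origin'])
    return o+d*(z-o[2])/d[2]
def proj(c,p):
    q=np.array(c['rotation']).T@(np.array(p)-np.array(c['origin'])); return np.array([c['cx']+c['fx']*q[0]/q[2],c['cy']+c['fy']*q[1]/q[2]])
E
python3 - <<'E'
from h import *
np.set_printoptions(precision=4,suppress=True)
for n in ("scene","top","wrist"):
    c=snap(n,n+"0.png"); print(n,c['fx'],c['cx'],c['cy'],np.array(c['origin']),np.array(c['rotation']).tolist())
s=get_state(); print(s)
E
```

```text
pics
scene 348.290824911428 252.61666740436024 191.61813888971542 [0.8879 0.5906 0.7654] [[-0.8727489280624854, 0.3636901572477999, -0.32563595944989454], [0.4880027705298936, 0.6325588385460383, -0.6014337966330419], [-0.01275164777316218, -0.6838119517077467, -0.7295468526288847]]
top 350.8547740672196 256.63944529992415 189.37274382883317 [ 0.4097 -0.0117  0.8464] [[-0.021910160399051713, -0.980219580684037, 0.19669651373346259], [-0.9994405193415549, 0.026448048712589045, 0.02047312915945652], [-0.02527040105679164, -0.19613789629469092, -0.9802506477771499]]
wrist 306.0175560434382 253.57325691280718 192.20524542934223 [0.0679 0.6255 0.3725] [[0.21991660055254642, 0.934427677881114, 0.2801456828350516], [0.97551867680662, -0.21065272944141958, -0.06315646269652982], [-1.6940502696768775e-06, 0.28717650041148163, -0.9578776840539408]]
{'time': 0.15, 'q': array([-79.6696,  23.9389,  -0.59  ,  92.4765,   0.269 ,  63.638 ,
        -3.0384]), 'qvel': array([-0.0764, -0.1267, -0.0433, -0.1053, -0.0132, -0.0021, -0.0809]), 'joint_torque': array([  0.0013, -86.4737,   0.6801, -43.506 ,   0.0193,   0.0058,
         0.    ]), 'ee_pos': array([0.1374, 0.6094, 0.2308]), 'ee_rot': array([[ 0.22  ,  0.9755, -0.0001],
       [ 0.9755, -0.22  , -0.0009],
       [-0.0009,  0.0001, -1.    ]]), 'ft_force': array([-1.2837, -0.192 , -0.8251]), 'moment': array([ 0.0089, -0.076 ,  0.0192]), 'finger_gap': 0.08494759024190769}
```

View pics/scene0.png

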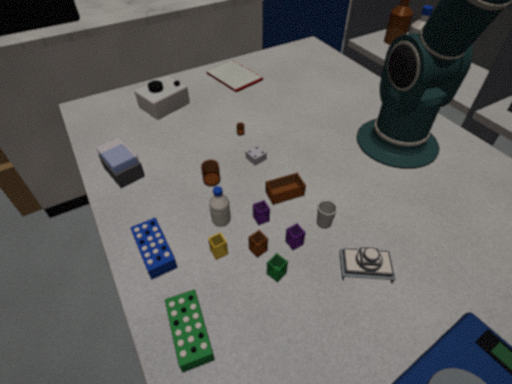

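View pics/top0.png

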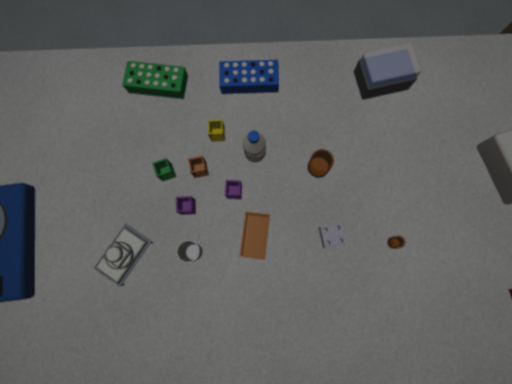

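View pics/wrist0.png

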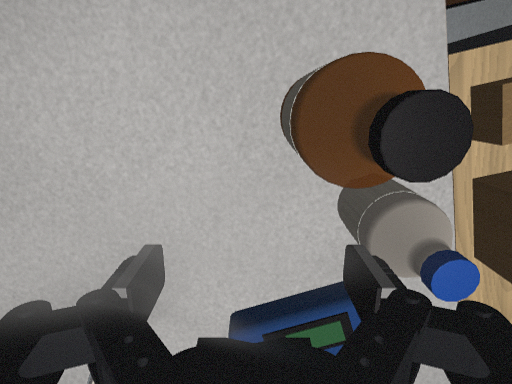

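```bash
python3 - <<'E'
from h import *
np.set_printoptions(precision=4,suppress=True)
c=camera('top'); im=c['color']
cr=im[115:295,80:350]; cv2.imwrite('pics/topz.png',cv2.resize(cr,None,fx=2.95,fy=2.95,interpolation=cv2.INTER_CUBIC))
hsv=cv2.cvtColor(im,cv2.COLOR_BGR2HSV)
m=cv2.inRange(hsv,(3,110,50),(18,255,255))
n,l,st,ce=cv2.connectedComponentsWithStats(m)
for i in range(1,n):
    if st[i,4]>40:
        print(st[i],ce[i],ray(c,*ce[i],0.05)[:2])
for nm,p,z in (("stack",(115,254),.06),("beaker",(192,252),.068),("bottle",(253,136),.125),("green",(163,168),.055),("purp1",(186,204),.055),("purp2",(233,188),.055),("yellow",(216,128),.055),("dice",(331,236),.03)):
    print(nm,ray(c,*p,z)[:2])
c=snap('scene','s1.png'); cr=c['color'][100:290,180:420]; cv2.imwrite('pics/scenez.png',cv2.resize(cr,None,fx=3,fy=3,interpolation=cv2.INTER_CUBIC))
E
```

```text
[309 150  24  27 370] [319.4378 164.5216] [ 0.6248 -0.1432]
[189 156  18  21 218] [198.1514 166.711 ] [0.6277 0.1415]
[ 240  212   29   47 1068] [254.529  235.0899] [0.4644 0.012 ]
[390 237  15  11 109] [395.9174 241.9358] [ 0.4418 -0.3025]
stack [0.4292 0.3235]
beaker [0.4295 0.1495]
bottle [0.6724 0.0086]
green [0.6255 0.2234]
purp1 [0.5386 0.1676]
purp2 [0.5732 0.0593]
yellow [0.7208 0.0987]
dice [ 0.4595 -0.1633]
```

View pics/topz.png

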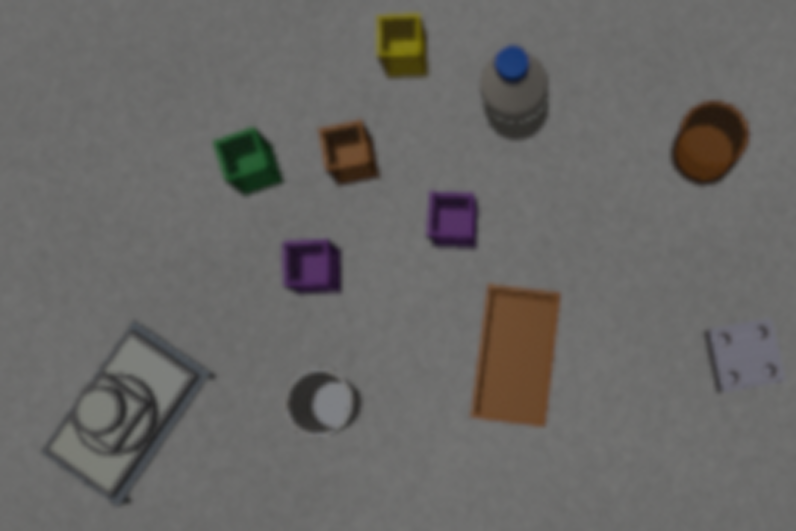

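View pics/scenez.png

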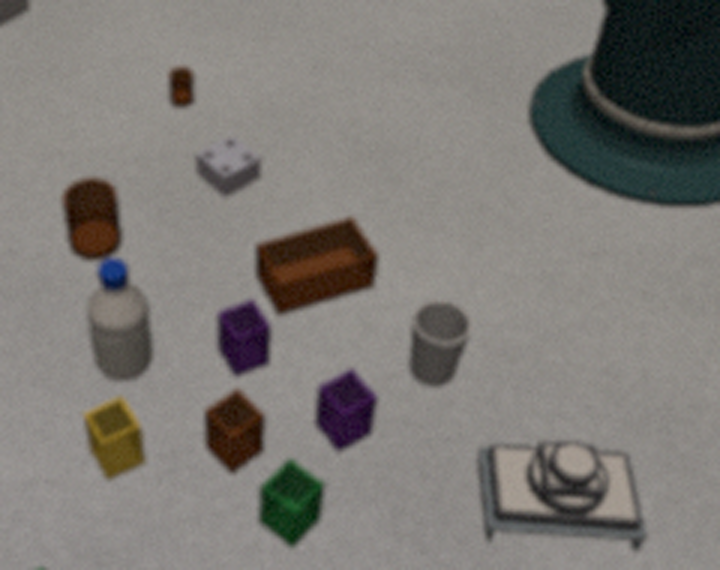

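The top view shows the stack at about (115,254), the amber square jar at (198,167), the dish at (255,235), the large jar at (319,164) and the small jar at (396,242). The scene view agrees with this. I'll move over the stack next and measure it with the wrist camera.

```bash
cat >> h.py <<'E'
def go(x,y,z,ang=None):
    """offset (mm) & yaw for target world TCP; ang = desired world angle of tool x (deg, mod 180)"""
    s=get_state(); R=np.array(s['ee_rot']); 
    d=R.T@(np.array([x,y,z])-s['ee_pos'])*1000
    a=np.degrees(np.arctan2(R[1,0],R[0,0])); yw=0
    if ang is not None: yw=-((ang-a+90)%180-90)
    print('t',round(s['time'],2),'offset',d.round(1),'yaw',round(np.radians(yw),3),'j7',s['q'][6].round(1),'toolx ang',a.round(1),'F',s['ft_force'].round(1),'gap',round(s['finger_gap']*1000,1),'pos',(s['ee_pos']*1000).round(1))
E
python3 -m creep '[{"offset":[-215,348,30],"yaw":0,"grip":0},{"offset":[-215,348,30],"yaw":0,"grip":0},{"offset":[-215,348,30],"yaw":0,"grip":0},{"offset":[-215,348,30],"yaw":0,"grip":0},{"offset":[-215,348,30],"yaw":0,"grip":0},{"offset":[-215,348,30],"yaw":0,"grip":0},{"offset":[-215,348,30],"yaw":0,"grip":0},{"offset":[-215,348,30],"yaw":0,"grip":0}]'
python3 - <<'E'
from h import *
go(.429,.3235,.2)
snap('wrist','w1.png')
E
```

```text
time: 1.25
ee_pos: [0.4314, 0.321, 0.2011]
ee_rot: [[0.224, 0.975, 0.0], [0.975, -0.224, -0.001], [-0.001, 0.0, -1.0]]
ft_force: [-0.2, 0.0, 0.1]
finger_gap: 0.0855
t 1.25 offset [ 1.9 -2.9  1.1] yaw 0.0 j7 40.1 toolx ang 77.0 F [-0.2  0.   0.1] gap 85.5 pos [431.4 321.  201.1]
```

View pics/w1.png

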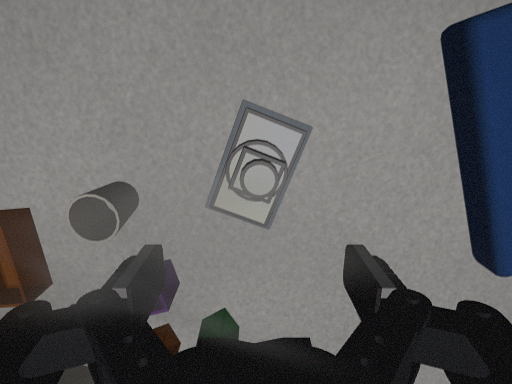

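```bash
python3 - <<'E'
from h import *
im=cv2.imread('pics/w1.png')
cv2.imwrite('pics/w1z.png',cv2.resize(im[90:240,195:325],None,fx=4,fy=4,interpolation=cv2.INTER_CUBIC))
E
```

```text
(no output)
```

View pics/w1z.png

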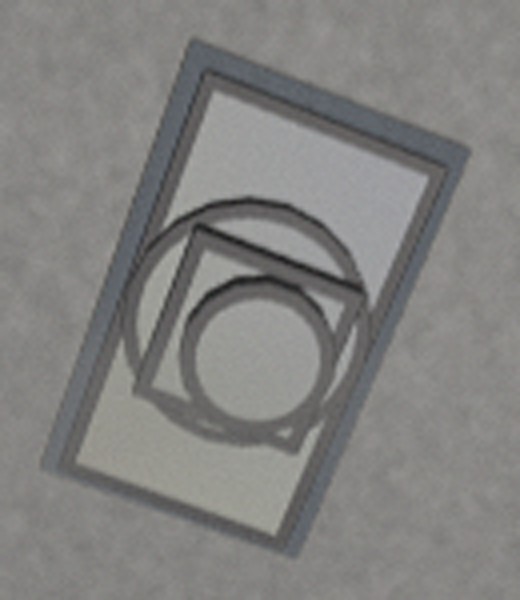

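```bash
cat >> h.py <<'E'
def comp(im,seed,thr,scale=4):
    """centroid/contour of bright component around seed (full-res px), computed on upsampled image"""
    g=cv2.cvtColor(im,cv2.COLOR_BGR2GRAY); g=cv2.GaussianBlur(cv2.resize(g,None,fx=scale,fy=scale,interpolation=cv2.INTER_CUBIC),(0,0),2)
    n,l=cv2.connectedComponents((g>thr).astype(np.uint8),connectivity=4)
    k=l[int(seed[1]*scale),int(seed[0]*scale)]
    m=(l==k).astype(np.uint8)
    cs,_=cv2.findContours(m,cv2.RETR_EXTERNAL,cv2.CHAIN_APPROX_NONE)
    cn=max(cs,key=cv2.contourArea)[:,0,:]
    return (cn+0.5)/scale-0.5
def toworld(c,cn,z): return np.array([ray(c,u,v,z)[:2] for u,v in cn])
E
python3 - <<'E'
from h import *
np.set_printoptions(precision=4,suppress=True)
c=camera('wrist'); im=c['color']
g=cv2.cvtColor(im,cv2.COLOR_BGR2GRAY); print(g[170:195,260][::2], g[180,235:285:2])
print('tcp px',proj(c,get_state()['ee_pos']), np.array(c['origin'])-get_state()['ee_pos'])
for thr in (115,125):
    cn=comp(im,(260,180),thr); w=toworld(c,cn,.068)
    (x,y),r=cv2.minEnclosingCircle((w*1000).astype(np.float32)); e=cv2.fitEllipse((w*1000).astype(np.float32)); print(thr,'small',x,y,r,e)
cn=comp(im,(280,130),120); w=toworld(c,cn,.032)
print('long panel',cv2.minAreaRect((w*1000).astype(np.float32)))
go(.429,.3235,.2)
E
```

```text
[153 155 155 155 151 155 154 153 152 153 152 150 149] [151 154  98 101 151 152 151 152 150 152 152 153 153 150 153 154 153 154
 151 118 103  87 158 136 101]
tcp px [254.2359 244.771 ] [-0.0688  0.0152  0.1417]
115 small 431.83038330078125 326.4970397949219 14.883625030517578 ((431.817626953125, 326.5028076171875), (29.35326385498047, 29.458250045776367), 44.3292121887207)
125 small 431.7738952636719 326.4957580566406 14.565556526184082 ((431.7850646972656, 326.504638671875), (28.756244659423828, 28.795866012573242), 50.2927360534668)
long panel ((402.86444091796875, 343.3991394042969), (58.43004608154297, 36.95429611206055), 55.68585205078125)
t 1.35 offset [-0.2 -0.3  1.2] yaw 0.0 j7 40.0 toolx ang 77.3 F [ 0.1  0.2 -0.1] gap 85.3 pos [429.4 323.7 201.2]
```

```bash
python3 - <<'E'
from h import *
go(.4318,.3265,.060)
E
python3 -m creep '[{"offset":[3.2,1.7,50],"yaw":0,"grip":0},{"offset":[3.2,1.7,95],"yaw":0,"grip":0},{"offset":[3.2,1.7,120],"yaw":0,"grip":0},{"offset":[3.2,1.7,135],"yaw":0,"grip":0},{"offset":[3.2,1.7,141],"yaw":0,"grip":0},{"offset":[3.2,1.7,141],"yaw":0,"grip":0},{"offset":[3.2,1.7,141],"yaw":0,"grip":0},{"offset":[3.2,1.7,141],"yaw":0,"grip":0}]'
python3 - <<'E'
from h import *
go(.4318,.3265,.060)
snap('wrist','w2.png')
E
```

```text
t 1.35 offset [  3.3   1.8 141.2] yaw 0.0 j7 40.0 toolx ang 77.3 F [ 0.1  0.2 -0.1] gap 85.3 pos [429.4 323.7 201.2]
time: 2.35
ee_pos: [0.4323, 0.3263, 0.0609]
ee_rot: [[0.22, 0.975, 0.001], [0.975, -0.22, 0.001], [0.001, 0.001, -1.0]]
ft_force: [-0.9, -0.2, -0.5]
finger_gap: 0.0856
t 2.35 offset [ 0.  -0.5  0.9] yaw 0.0 j7 42.2 toolx ang 77.3 F [-0.9 -0.2 -0.5] gap 85.6 pos [432.3 326.3  60.9]
```

View pics/w2.png

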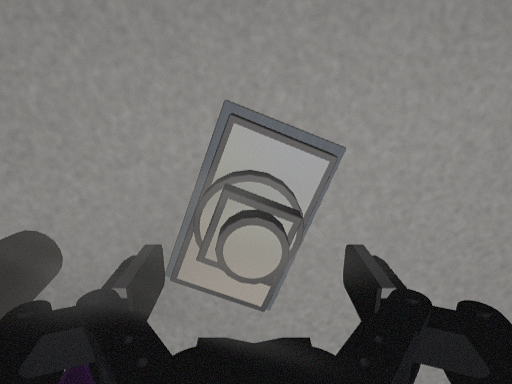

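```bash
python3 -m creep '[{"offset":[0,-0.5,0.5],"yaw":0,"grip":0.35},{"offset":[0,-0.5,0.5],"yaw":0,"grip":0.5},{"offset":[0,-0.5,0.5],"yaw":0,"grip":0.6},{"offset":[0,-0.5,0.5],"yaw":0,"grip":0.8},{"offset":[0,-0.5,0.5],"yaw":0,"grip":0.8},{"offset":[0,-0.5,0.5],"yaw":0,"grip":0.8}]'
python3 - <<'E'
from h import *
go(.4318,.3265,.060)
snap('wrist','w3.png')
E
```

```text
time: 3.15
ee_pos: [0.4316, 0.3263, 0.0602]
ee_rot: [[0.22, 0.976, 0.0], [0.976, -0.22, 0.0], [0.0, 0.0, -1.0]]
ft_force: [-2.4, -1.9, 10.8]
finger_gap: 0.0335
t 3.15 offset [0.3 0.2 0.2] yaw 0.0 j7 42.1 toolx ang 77.3 F [-2.4 -1.9 10.8] gap 33.5 pos [431.6 326.3  60.2]
```

View pics/w3.png

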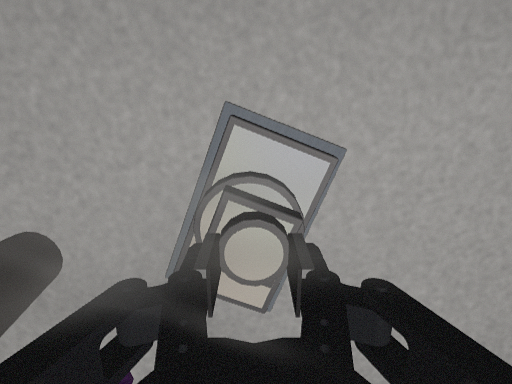

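```bash
python3 -m creep '[{"offset":[0,0,-3],"yaw":0,"grip":0.8},{"offset":[0,0,-10],"yaw":0,"grip":0.8},{"offset":[0,0,-25],"yaw":0,"grip":0.8},{"offset":[0,0,-60],"yaw":0,"grip":0.8},{"offset":[0,0,-110],"yaw":0,"grip":0.8},{"offset":[0,0,-140],"yaw":0,"grip":0.8},{"offset":[0,0,-140],"yaw":0,"grip":0.8}]'
python3 - <<'E'
from h import *
go(.4418,-.3025,.20)
snap('wrist','w4.png')
E
```

```text
time: 4.08
ee_pos: [0.4324, 0.3269, 0.203]
ee_rot: [[0.22, 0.975, 0.003], [0.975, -0.22, 0.003], [0.004, 0.003, -1.0]]
ft_force: [-0.8, 0.1, -1.5]
finger_gap: 0.0337
t 4.08 offset [-612.   147.6    1. ] yaw 0.0 j7 40.0 toolx ang 77.3 F [-0.8  0.1 -1.5] gap 33.7 pos [432.4 326.9 203. ]
```

View pics/w4.png

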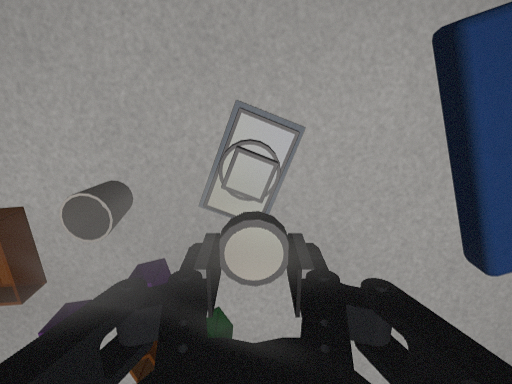

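```bash
cat > sq.py <<'E'
from h import *
c=camera('wrist'); im=c['color']; p=get_state()['ee_pos']
cn=comp(im,(254,253),120); w=toworld(c,cn,p[2]+.008)*1000
e=cv2.fitEllipse(w.astype(np.float32)); d=np.array(e[0])-p[:2]*1000; R=np.array(get_state()['ee_rot'])[:2,:2]
print('inhand off world mm',d,'tool',R.T@d,e[1])
g=cv2.cvtColor(im,cv2.COLOR_BGR2GRAY)
cn=comp(im,(250,175),120); w=toworld(c,cn,.056)*1000
print('square',cv2.minAreaRect(w.astype(np.float32)))
E
python3 sq.py
python3 -m creep '[{"offset":[-200,48,0],"yaw":0,"grip":0.8},{"offset":[-200,48,0],"yaw":0,"grip":0.8},{"offset":[-200,48,0],"yaw":0,"grip":0.8},{"offset":[-410,100,0],"yaw":0,"grip":0.8},{"offset":[-410,100,0],"yaw":0,"grip":0.8},{"offset":[-410,100,0],"yaw":0,"grip":0.8},{"offset":[-612,147,0],"yaw":0,"grip":0.8},{"offset":[-612,147,0],"yaw":0,"grip":0.8}]'
```

```text
inhand off world mm [1.05195576 0.56830155] tool [0.78573921 0.90121648] (29.049274444580078, 29.13164710998535)
square ((430.6528625488281, 324.102783203125), (37.09423828125, 37.269649505615234), 55.463783264160156)
time: 5.18
ee_pos: [0.4384, -0.1755, 0.1993]
ee_rot: [[0.22, 0.976, -0.001], [0.976, -0.22, 0.0], [-0.0, -0.001, -1.0]]
ft_force: [2.5, 0.9, 0.6]
finger_gap: 0.0339
```

```bash
python3 - <<'E'
from h import *
go(.4418,-.3025,.20)
E
python3 -m creep '[{"offset":[-125,31,0],"yaw":0,"grip":0.8},{"offset":[-125,31,0],"yaw":0,"grip":0.8},{"offset":[-125,31,0],"yaw":0,"grip":0.8},{"offset":[-125,31,0],"yaw":0,"grip":0.8}]'
python3 - <<'E'
from h import *
go(.4418,-.3025,.20)
snap('wrist','w5.png')
E
```

```text
t 5.17 offset [-123.2   31.2   -0.7] yaw 0.0 j7 102.5 toolx ang 77.3 F [2.5 0.9 0.6] gap 33.9 pos [ 438.4 -175.5  199.3]
time: 5.68
ee_pos: [0.4413, -0.3021, 0.1989]
ee_rot: [[0.221, 0.975, -0.002], [0.975, -0.221, 0.001], [0.0, -0.002, -1.0]]
ft_force: [-0.5, 1.0, -0.5]
finger_gap: 0.0337
t 5.67 offset [-0.3  0.5 -1.1] yaw 0.0 j7 119.9 toolx ang 77.3 F [-0.5  1.  -0.5] gap 33.7 pos [ 441.3 -302.1  198.9]
```

View pics/w5.png

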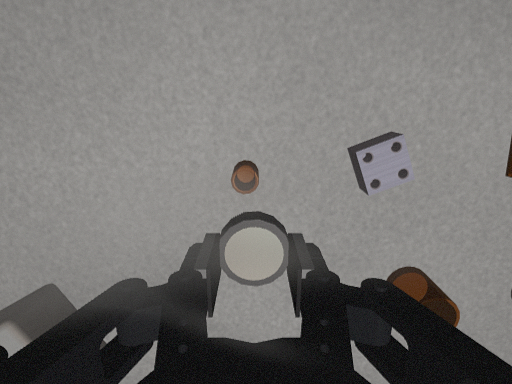

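```bash
python3 - <<'E'
from h import *
im=cv2.imread('pics/w5.png')
cv2.imwrite('pics/w5z.png',cv2.resize(im[150:205,215:275],None,fx=10,fy=10,interpolation=cv2.INTER_CUBIC))
E
```

```text
(no output)
```

View pics/w5z.png

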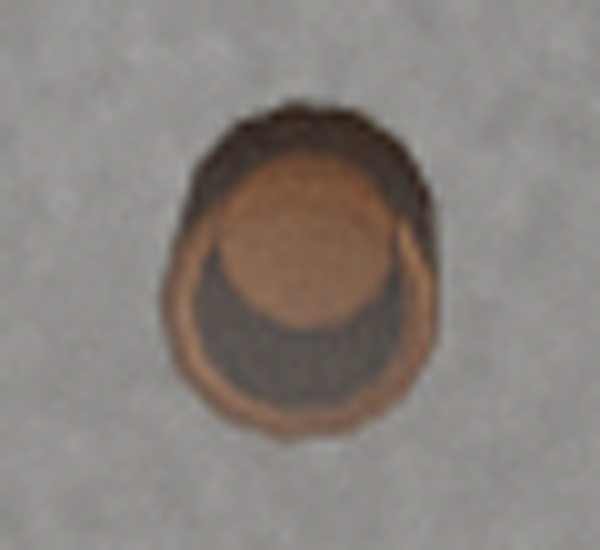

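```bash
cat >> h.py <<'E'
def sil(im,box,scale=4,thr=25):
    """silhouette contour (full px) of the non-bench thing in box, by colour difference from bench median; returns largest contour"""
    x0,y0,x1,y1=box; cr=cv2.GaussianBlur(cv2.resize(im[y0:y1,x0:x1],None,fx=scale,fy=scale,interpolation=cv2.INTER_CUBIC),(0,0),2).astype(np.float32)
    b=np.r_[cr[:4].reshape(-1,3),cr[-4:].reshape(-1,3),cr[:,:4].reshape(-1,3),cr[:,-4:].reshape(-1,3)]
    m=(np.abs(cr-np.median(b,0)).max(2)>thr).astype(np.uint8)
    cs,_=cv2.findContours(m,cv2.RETR_EXTERNAL,cv2.CHAIN_APPROX_NONE); cn=max(cs,key=cv2.contourArea)[:,0,:]
    return (cn+.5)/scale-.5+np.array([x0,y0])
def rimcircle(c,cn,z,r):
    from scipy.optimize import least_squares
    low=cn[cn[:,1]>cn[:,1].max()-0.42*(np.ptp(cn[:,0]))]
    w=toworld(c,low,z)*1000
    f=least_squares(lambda p:np.hypot(w[:,0]-p[0],w[:,1]-p[1])-r,w.mean(0))
    f2=least_squares(lambda p:np.hypot(w[:,0]-p[0],w[:,1]-p[1])-p[2],[*w.mean(0),r])
    print('fixed r',f.x.round(1),'rms',np.sqrt((f.fun**2).mean()).round(2),'free',f2.x.round(1)); return f.x
E
python3 - <<'E'
from h import *
c=camera('wrist')
for thr in (20,30):
    cn=sil(c['color'],(215,150,275,205),thr=thr); x=rimcircle(c,cn,.040,14.5)
p=get_state()['ee_pos']; cc=comp(c['color'],(254,253),120); w=toworld(c,cc,p[2]+.008)*1000
e=cv2.fitEllipse(w.astype(np.float32)); d=np.array(e[0])-p[:2]*1000; print('inhand',e[0],d, np.array(get_state()['ee_rot'])[:2,:2].T@d)
t=(x-d)/1000; print(t); go(t[0],t[1],.060)
t=camera('top'); 
E
```

```text
fixed r [ 444.9 -311.9] rms 0.17 free [ 445.1 -311.9   14.3]
fixed r [ 444.5 -311.8] rms 0.23 free [ 445.  -311.9   14.1]
inhand (441.7079772949219, -300.8735046386719) [-0.26065619  0.1738989 ] [ 0.11277091 -0.29234414]
[ 0.44474179 -0.31195741]
t 5.78 offset [-10.1   5.2 139.4] yaw 0.0 j7 119.9 toolx ang 77.4 F [-0.2  0.5 -0.9] gap 33.9 pos [ 442.  -301.   199.4]
```

```bash
python3 - <<'E'
from h import *
go(.4447,-.3121,.075)
E
python3 -m creep '[{"offset":[-10.5,5.2,30],"yaw":0,"grip":0.8},{"offset":[-10.5,5.2,70],"yaw":0,"grip":0.8},{"offset":[-10.5,5.2,105],"yaw":0,"grip":0.8},{"offset":[-10.5,5.2,124],"yaw":0,"grip":0.8},{"offset":[-10.5,5.2,124],"yaw":0,"grip":0.8},{"offset":[-10.5,5.2,124],"yaw":0,"grip":0.8}]'
python3 - <<'E'
from h import *
go(.4447,-.3121,.0442)
c=snap('wrist','w6.png')
s=snap('scene','s6.png'); 
u=proj(s,[.4447,-.3121,.05]).astype(int); print(u)
cr=s['color'][u[1]-40:u[1]+30,u[0]-45:u[0]+45]
cv2.imwrite('pics/s6z.png',np.vstack([cv2.resize(c['color'][130:290,130:380],(750,480)),cv2.resize(cr,None,fx=8.34,fy=8.34,interpolation=cv2.INTER_CUBIC)[:,:750]])[:1080:1])
cv2.imwrite('pics/s6s.png',cv2.resize(cr,None,fx=8,fy=8,interpolation=cv2.INTER_CUBIC))
E
```

```text
t 5.83 offset [-10.3   5.  124.6] yaw 0.0 j7 119.9 toolx ang 77.4 F [ 0.3 -0.5 -0.1] gap 33.8 pos [ 442.1 -301.   199.6]
time: 6.58
ee_pos: [0.4453, -0.3141, 0.0771]
ee_rot: [[0.22, 0.976, 0.001], [0.976, -0.22, -0.001], [-0.0, 0.002, -1.0]]
ft_force: [-0.4, -0.1, 1.2]
finger_gap: 0.0339
t 6.58 offset [ 1.8 -1.1 32.8] yaw 0.0 j7 127.4 toolx ang 77.3 F [-0.4 -0.1  1.2] gap 33.9 pos [ 445.3 -314.1   77.1]
[239 121]
```

View pics/w6.png

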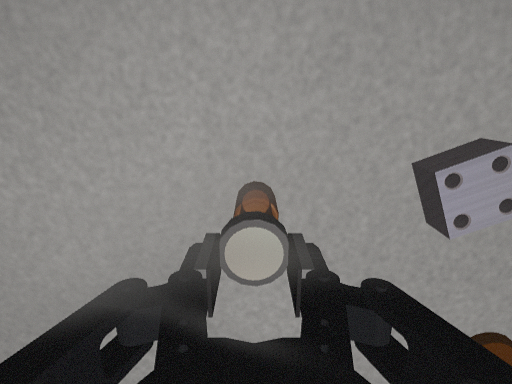

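View pics/s6s.png

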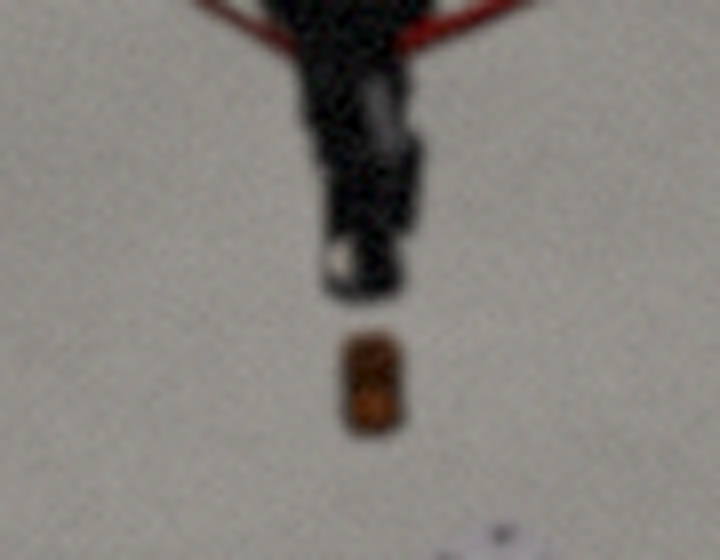

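```bash
python3 - <<'E'
from h import *
c=camera('wrist'); go(.4447,-.3121,.0442)
im=c['color'].astype(int); 
for r in (195,200,205,210):
    a=im[r,:,2]-im[r,:,0]; k=np.where(a[220:290]>40)[0]+220; print(r,k.min(),k.max(),a[228:240],a[272:284])
cc=comp(c['color'],(254,253),120); p=get_state()['ee_pos']; w=toworld(c,cc,p[2]+.008)*1000
print(cv2.fitEllipse(w.astype(np.float32))[0], cv2.fitEllipse(cc.astype(np.float32)),proj(c,[.4447,-.3121,.04]),proj(c,[.4447,-.3121,0]))
E
```

```text
t 6.72 offset [ 1.8 -1.  32.7] yaw 0.0 j7 127.4 toolx ang 77.3 F [0.1 0.5 1.1] gap 33.7 pos [ 445.2 -314.1   76.9]Traceback (most recent call last):
  File "<stdin>", line 5, in <module>
    return umr_minimum(a, axis, None, out, keepdims, initial, where)
ValueError: zero-size array to reduction operation minimum which has no identity
```

```bash
python3 -m creep '[{"offset":[1.8,-1.0,13],"yaw":0,"grip":0.8},{"offset":[1.8,-1.0,13],"yaw":0,"grip":0.8},{"offset":[1.8,-1.0,13],"yaw":0,"grip":0.8}]'
python3 - <<'E'
from h import *
c=snap('wrist','w7.png'); go(.4447,-.3121,.0442)
im=c['color'][170:290,190:320]; cv2.imwrite('pics/w7z.png',cv2.resize(im,None,fx=5,fy=5,interpolation=cv2.INTER_CUBIC))
E
```

```text
time: 7.1
ee_pos: [0.4439, -0.3119, 0.0627]
ee_rot: [[0.22, 0.975, -0.0], [0.975, -0.22, -0.0], [-0.0, -0.0, -1.0]]
ft_force: [-0.3, -0.4, 0.1]
finger_gap: 0.0339
t 7.15 offset [ 0.   0.7 18.7] yaw 0.0 j7 128.0 toolx ang 77.3 F [-0.2 -0.3 -0.6] gap 34.2 pos [ 444.  -312.    62.9]
```

View pics/w7z.png

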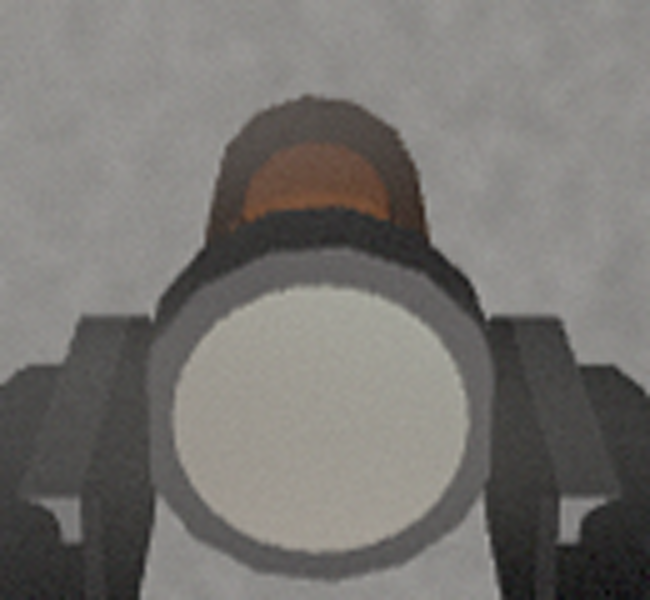

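```bash
python3 - <<'E'
from h import *
c=camera('wrist'); s=get_state(); p=s['ee_pos']; R=np.array(s['ee_rot'])[:2,:2]
px=lambda u,v:((u+.5)/5-.5+190,(v+.5)/5-.5+170)
def ty(u,v,z): return R.T@(ray(c,*px(u,v),z)[:2]-p[:2])*1000
print(p,'jar centre y rel tcp',ty(318,97,0)+[0,14.5],'lid from bottom edge',ty(320,207,p[2]-.004)+[0,18.5],'top edge front/back',ty(320,248,p[2]+.008)+[0,18.5],ty(320,577,p[2]+.008)-[0,18.5])
print('jar sides x',ty(208,230,0.02),ty(430,230,.02))
E
```

```text
[ 0.44405449 -0.31200984  0.06293076] jar centre y rel tcp [0.26247858 2.05170592] lid from bottom edge [0.47961559 0.65315306] top edge front/back [0.46722283 0.3236289 ] [ 0.4702901  -1.28485483]
jar sides x [-13.91525991  -0.37670111] [14.70203073 -0.36803436]
```

```bash
python3 -m creep '[{"offset":[-0.1,1.0,8],"yaw":0,"grip":0.8},{"offset":[-0.1,1.0,14],"yaw":0,"grip":0.8},{"offset":[-0.1,1.0,17],"yaw":0,"grip":0.8},{"offset":[-0.1,1.0,17.5],"yaw":0,"grip":0.8},{"offset":[-0.1,1.0,17.5],"yaw":0,"grip":0.8}]'
python3 - <<'E'
from h import *
go(.4450,-.3122,.0442)
c=snap('wrist','w8.png')
E
```

```text
time: 7.82
ee_pos: [0.445, -0.3123, 0.0454]
ee_rot: [[0.22, 0.975, 0.0], [0.975, -0.22, -0.0], [-0.0, 0.0, -1.0]]
ft_force: [0.1, -0.9, 0.1]
finger_gap: 0.0335
t 7.83 offset [ 0.1 -0.   1.2] yaw 0.0 j7 128.9 toolx ang 77.3 F [ 0.1 -0.9  0.1] gap 33.5 pos [ 445.  -312.3   45.4]
```

View pics/w8.png

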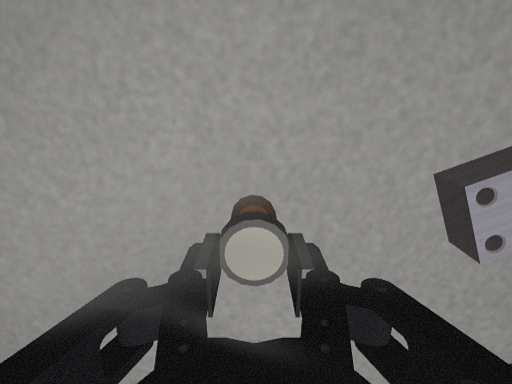

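Aligned. I'll lower in small steps until it touches.

```bash
python3 -m creep '[{"offset":[0,0,0.6],"yaw":0,"grip":0.8},{"offset":[0,0,1.0],"yaw":0,"grip":0.8},{"offset":[0,0,1.0],"yaw":0,"grip":0.8}]'; python3 -m creep '[{"offset":[0,0,0.5],"yaw":0,"grip":0.8},{"offset":[0,0,0.5],"yaw":0,"grip":0.8}]'
```

```text
time: 8.25
ee_pos: [0.445, -0.3122, 0.0444]
ee_rot: [[0.22, 0.976, 0.0], [0.976, -0.22, -0.0], [-0.0, 0.0, -1.0]]
ft_force: [0.2, -0.9, -0.4]
finger_gap: 0.0341
time: 8.5
ee_pos: [0.4452, -0.3123, 0.0443]
ee_rot: [[0.22, 0.975, 0.001], [0.975, -0.22, -0.0], [0.0, 0.001, -1.0]]
ft_force: [-1.3, 1.8, 8.8]
finger_gap: 0.0337
```

```bash
python3 -m creep '[{"offset":[0,0,0],"yaw":0,"grip":0.5},{"offset":[0,0,0],"yaw":0,"grip":0.35},{"offset":[0,0,0],"yaw":0,"grip":0.2},{"offset":[0,0,-20],"yaw":0,"grip":0.2},{"offset":[0,0,-70],"yaw":0,"grip":0.0},{"offset":[0,0,-130],"yaw":0,"grip":0.0},{"offset":[0,0,-155],"yaw":0,"grip":0},{"offset":[0,0,-155],"yaw":0,"grip":0}]'
python3 - <<'E'
from h import *
go(.4307,.3241,.20,55.5)
c=snap('wrist','w9.png')
E
```

```text
time: 9.5
ee_pos: [0.4457, -0.3127, 0.2018]
ee_rot: [[0.22, 0.975, 0.004], [0.975, -0.22, -0.001], [-0.001, 0.004, -1.0]]
ft_force: [0.0, 0.5, -1.2]
finger_gap: 0.0854
t 9.5 offset [ 617.9 -154.8    0.8] yaw 0.38 j7 121.3 toolx ang 77.3 F [ 0.   0.5 -1.2] gap 85.4 pos [ 445.7 -312.7  201.8]
```

View pics/w9.png

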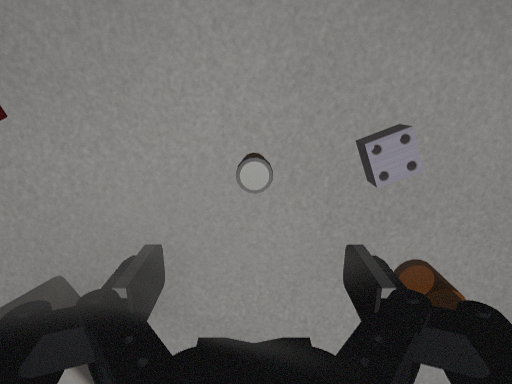

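```bash
python3 -m creep '[{"offset":[210,-52,0],"yaw":0.1,"grip":0},{"offset":[210,-52,0],"yaw":0.2,"grip":0},{"offset":[210,-52,0],"yaw":0.3,"grip":0},{"offset":[420,-105,0],"yaw":0.38,"grip":0},{"offset":[420,-105,0],"yaw":0.38,"grip":0},{"offset":[420,-105,0],"yaw":0.38,"grip":0},{"offset":[617,-154,0],"yaw":0.38,"grip":0},{"offset":[617,-154,0],"yaw":0.38,"grip":0}]'
python3 - <<'E'
from h import *
go(.4307,.3241,.20,55.5)
E
```

```text
time: 10.55
ee_pos: [0.4327, 0.1894, 0.1985]
ee_rot: [[0.566, 0.824, -0.001], [0.824, -0.566, -0.0], [-0.001, -0.0, -1.0]]
ft_force: [0.9, -0.2, 0.7]
finger_gap: 0.0853
t 10.55 offset [109.8 -77.9  -1.6] yaw 0.0 j7 32.9 toolx ang 55.5 F [ 0.9 -0.2  0.7] gap 85.3 pos [432.7 189.4 198.5]
```

```bash
python3 -m creep '[{"offset":[109,-77,0],"yaw":0,"grip":0},{"offset":[109,-77,0],"yaw":0,"grip":0},{"offset":[109,-77,0],"yaw":0,"grip":0},{"offset":[109,-77,0],"yaw":0,"grip":0}]'
python3 - <<'E'
from h import *
c=camera('wrist');c=snap('wrist','w10.png'); im=c['color']
u=proj(c,[.4307,.3241,.056]); print(u)
cn=comp(im,u,120); w=toworld(c,cn,.056)*1000
r=cv2.minAreaRect(w.astype(np.float32)); print('square',r,w.min(0),w.max(0))
go(r[0][0]/1e3,r[0][1]/1e3,.048,55.5)
E
```

```text
time: 11.05
ee_pos: [0.4314, 0.3207, 0.198]
ee_rot: [[0.566, 0.825, -0.001], [0.825, -0.566, -0.002], [-0.002, 0.0, -1.0]]
ft_force: [0.4, -0.9, -0.6]
finger_gap: 0.0855
[255.59196613 175.38354818]
square ((430.83441162109375, 324.1723327636719), (36.385414123535156, 36.20853042602539), 55.468658447265625) [406.15687177 299.70672809] [455.53179032 348.90684276]
t 11.15 offset [  3.3  -3.6 150.5] yaw -0.001 j7 21.2 toolx ang 55.4 F [0.8 0.6 0.4] gap 85.2 pos [432.  319.5 198.5]
```

View pics/w10.png

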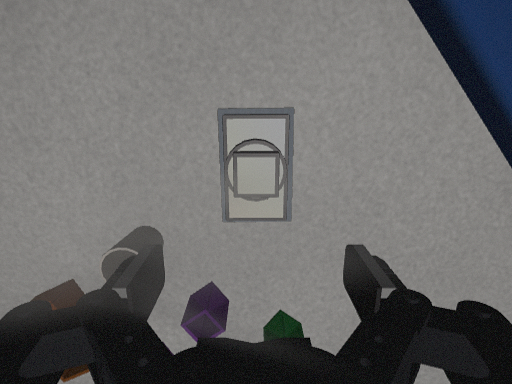

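```bash
python3 -m creep '[{"offset":[3.3,-3.6,50],"yaw":0,"grip":0},{"offset":[3.3,-3.6,95],"yaw":0,"grip":0},{"offset":[3.3,-3.6,125],"yaw":0,"grip":0.1},{"offset":[3.3,-3.6,140],"yaw":0,"grip":0.2},{"offset":[3.3,-3.6,144],"yaw":0,"grip":0.2},{"offset":[3.3,-3.6,144],"yaw":0,"grip":0.2}]'
python3 - <<'E'
from h import *
go(.4308,.3242,.0478,55.5)
E
```

```text
time: 11.9
ee_pos: [0.4312, 0.3259, 0.0556]
ee_rot: [[0.567, 0.824, 0.001], [0.824, -0.567, 0.001], [0.001, 0.0, -1.0]]
ft_force: [-0.7, -0.1, 0.2]
finger_gap: 0.0683
t 11.9 offset [-1.6  0.6  7.8] yaw -0.0 j7 24.8 toolx ang 55.5 F [-0.7 -0.1  0.2] gap 68.3 pos [431.2 325.9  55.6]
```

```bash
python3 -m creep '[{"offset":[-1.6,0.6,5],"yaw":0,"grip":0.2},{"offset":[-1.6,0.6,7.5],"yaw":0,"grip":0.2},{"offset":[-1.6,0.6,7.5],"yaw":0,"grip":0.2}]'
python3 - <<'E'
from h import *
go(.4308,.3242,.0478,55.5)
snap('wrist','w11.png')
E
```

```text
time: 12.28
ee_pos: [0.4303, 0.3242, 0.0473]
ee_rot: [[0.566, 0.824, -0.0], [0.824, -0.566, -0.0], [-0.0, 0.0, -1.0]]
ft_force: [-0.1, 0.1, 0.4]
finger_gap: 0.0683
t 12.28 offset [ 0.3  0.4 -0.5] yaw 0.0 j7 25.1 toolx ang 55.5 F [-0.1  0.1  0.4] gap 68.3 pos [430.3 324.2  47.3]
```

View pics/w11.png

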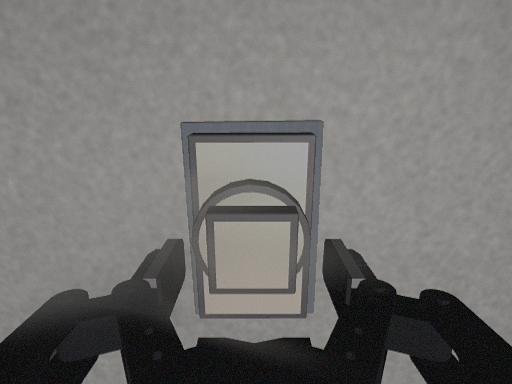

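Aligned square to the lid and centred at column 252. I'll close on it and lift.

```bash
python3 -m creep '[{"offset":[0.3,0.4,-0.5],"yaw":0,"grip":0.35},{"offset":[0.3,0.4,-0.5],"yaw":0,"grip":0.45},{"offset":[0.3,0.4,-0.5],"yaw":0,"grip":0.7},{"offset":[0.3,0.4,-0.5],"yaw":0,"grip":0.7},{"offset":[0.3,0.4,-0.5],"yaw":0,"grip":0.7}]'
python3 -m creep '[{"offset":[0,0,-2],"yaw":0,"grip":0.7},{"offset":[0,0,-8],"yaw":0,"grip":0.7},{"offset":[0,0,-25],"yaw":0,"grip":0.7},{"offset":[0,0,-60],"yaw":0,"grip":0.7},{"offset":[0,0,-110],"yaw":0,"grip":0.7},{"offset":[0,0,-150],"yaw":0,"grip":0.7},{"offset":[0,0,-150],"yaw":0,"grip":0.7},{"offset":[0,0,-150],"yaw":0,"grip":0.7}]'
python3 - <<'E'
from h import *
c=snap('wrist','w12.png'); im=c['color']
u=proj(c,[.4318,.324,.044]); print(u)
go(.6277,.1415,.20,98)
E
```

```text
time: 12.95
ee_pos: [0.4309, 0.3243, 0.0483]
ee_rot: [[0.566, 0.824, 0.0], [0.824, -0.566, 0.0], [0.0, -0.0, -1.0]]
ft_force: [-2.2, -2.5, 10.9]
finger_gap: 0.0418
time: 13.95
ee_pos: [0.4305, 0.3241, 0.1979]
ee_rot: [[0.566, 0.824, -0.0], [0.824, -0.566, 0.0], [0.0, -0.0, -1.0]]
ft_force: [0.2, 0.1, -0.7]
finger_gap: 0.042
[252.979107   177.04420119]
t 14.0 offset [-38.7 265.9  -2.7] yaw -0.741 j7 21.0 toolx ang 55.5 F [ 0.4  0.2 -1.4] gap 41.9 pos [430.4 323.9 197.3]
```

View pics/w12.png

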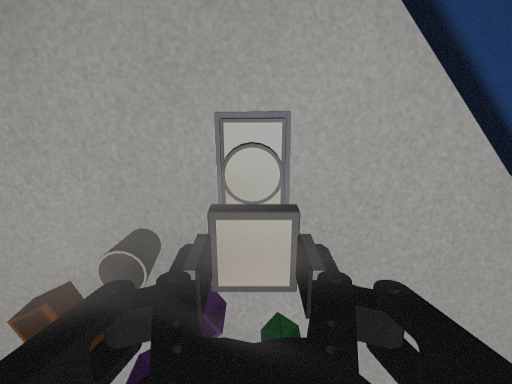

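```bash
python3 - <<'E'
from h import *
c=camera('wrist'); im=c['color']; s=get_state(); p=s['ee_pos']; R=np.array(s['ee_rot'])[:2,:2]
cn=comp(im,(253,172),120); w=toworld(c,cn,.044)*1000
print('large',cv2.fitEllipse(w.astype(np.float32)))
cn=comp(im,(253,253),120); w=toworld(c,cn,p[2]+.0077)*1000; r=cv2.minAreaRect(w.astype(np.float32)); d=np.array(r[0])-p[:2]*1000
print('inhand',r,R.T@d)
E
python3 -m creep '[{"offset":[-30,60,-2],"yaw":-0.1,"grip":0.7},{"offset":[-38,120,-2],"yaw":-0.25,"grip":0.7},{"offset":[-38,175,-2],"yaw":-0.4,"grip":0.7},{"offset":[-38,200,-2],"yaw":-0.55,"grip":0.7},{"offset":[-38.5,200,-2],"yaw":-0.74,"grip":0.7},{"offset":[-38.5,250,-2],"yaw":-0.74,"grip":0.7},{"offset":[-38.5,250,-2],"yaw":-0.74,"grip":0.7},{"offset":[-38.5,250,-2],"yaw":-0.74,"grip":0.7}]'
python3 - <<'E'
from h import *
c=camera('wrist');c=snap('wrist','w13.png')
go(.6277,.1415,.20,98)
E
```

```text
large ((429.3908996582031, 324.5189208984375), (55.20363998413086, 55.423248291015625), 44.544830322265625)
inhand ((430.8281555175781, 324.80706787109375), (36.12944030761719, 35.956146240234375), 55.520843505859375) [ 1.01310486 -0.11826588]
time: 15.05
ee_pos: [0.6145, 0.1509, 0.1987]
ee_rot: [[-0.137, 0.991, -0.002], [0.991, 0.137, -0.001], [-0.0, -0.002, -1.0]]
ft_force: [0.6, 1.0, -0.2]
finger_gap: 0.0419
t 15.15 offset [-12.   11.8  -0.7] yaw -0.0 j7 87.3 toolx ang 98.0 F [ 0.1  0.2 -0.4] gap 42.0 pos [614.3 151.7 199.3]
```

View pics/w13.png

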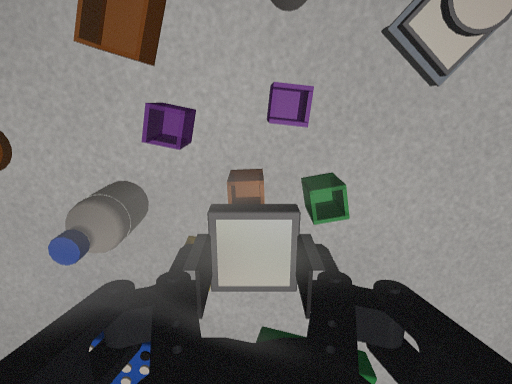

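```bash
python3 -m creep '[{"offset":[-12,30,0],"yaw":0,"grip":0.7},{"offset":[-12,50,0],"yaw":0,"grip":0.7},{"offset":[-12,50,0],"yaw":0,"grip":0.7},{"offset":[-12,50,0],"yaw":0,"grip":0.7}]'
python3 - <<'E'
from h import *
c=camera('wrist');c=snap('wrist','w14.png')
go(.6277,.1415,.20,98)
cv2.imwrite('pics/w14z.png',cv2.resize(c['color'][100:220,190:330],None,fx=5,fy=5,interpolation=cv2.INTER_CUBIC))
E
```

```text
time: 15.65
ee_pos: [0.6655, 0.1465, 0.1996]
ee_rot: [[-0.138, 0.99, -0.001], [0.99, 0.138, -0.0], [0.0, -0.001, -1.0]]
ft_force: [-0.8, 0.2, 0.0]
finger_gap: 0.042
t 15.75 offset [  0.4 -38.2  -0. ] yaw -0.001 j7 89.3 toolx ang 98.0 F [-0.1 -0.4  0.2] gap 41.8 pos [665.6 146.4 200. ]
```

View pics/w14z.png

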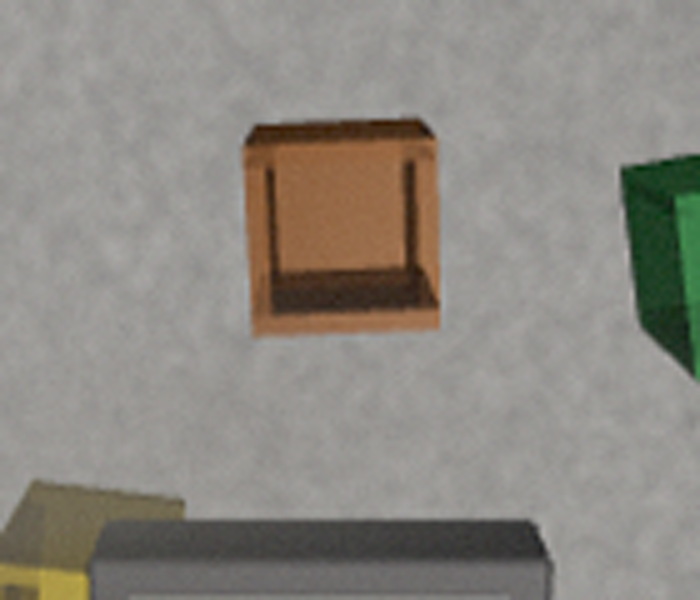

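```bash
python3 - <<'E'
from h import *
c=camera('wrist'); s=get_state(); p=s['ee_pos']; R=np.array(s['ee_rot'])[:2,:2]
im=c['color'][105:185,220:300]; big=cv2.GaussianBlur(cv2.resize(im,None,fx=4,fy=4,interpolation=cv2.INTER_CUBIC),(0,0),1.5).astype(int)
for rt in (95,105,115):
    m=((big[...,2]-big[...,0]>22)&(big[...,2]>rt)).astype(np.uint8); m=cv2.morphologyEx(m,cv2.MORPH_OPEN,np.ones((5,5),np.uint8))
    cs,_=cv2.findContours(m,cv2.RETR_EXTERNAL,cv2.CHAIN_APPROX_NONE); cn=max(cs,key=cv2.contourArea)[:,0,:]
    cn=(cn+.5)/4-.5+np.array([220,105]); w=toworld(c,cn,.055)*1000; print(rt,cv2.minAreaRect(w.astype(np.float32)))
px=lambda u,v:((u+.5)/5-.5+190,(v+.5)/5-.5+100)
q=np.array([ray(c,*px(u,v),.055)[:2] for u,v in ((244,145),(437,137),(440,327),(253,335))])*1000
print(q,q.mean(0)); 
for i in range(4):
    e=q[(i+1)%4]-q[i]; print(np.hypot(*e),np.degrees(np.arctan2(e[1],e[0])))
go(.6277,.1415,.20,98)
E
```

```text
95 ((635.9639892578125, 146.62013244628906), (36.84040832519531, 36.73766326904297), 10.265417098999023)
105 ((636.0795288085938, 146.6410369873047), (36.60555648803711, 36.73766326904297), 10.265419006347656)
115 ((636.1905517578125, 146.66114807128906), (36.3798713684082, 36.73766326904297), 10.265419006347656)
[[621.46705795 126.07133037]
 [615.12444148 161.0385446 ]
 [650.1240781  167.29549142]
 [656.58788656 132.20038949]] [635.82586602 146.65143897]
35.53779473882302 100.28095948076815
35.554520770140684 10.135794998462407
35.68538915298391 -79.56422800094786
35.651619421386506 -170.10080220061528
t 15.8 offset [  0.5 -38.3   0. ] yaw -0.001 j7 89.3 toolx ang 97.9 F [-0.5  0.4  0.2] gap 41.4 pos [665.7 146.3 200. ]
```

```bash
python3 - <<'E'
from h import *
go(.6361,.1459,.082,100.2)
E
python3 -m creep '[{"offset":[3.5,-29,30],"yaw":-0.04,"grip":0.7},{"offset":[3.5,-29,70],"yaw":-0.04,"grip":0.7},{"offset":[3.5,-29,100],"yaw":-0.04,"grip":0.7},{"offset":[3.5,-29,114],"yaw":-0.04,"grip":0.7},{"offset":[3.5,-29,118],"yaw":-0.04,"grip":0.7},{"offset":[3.5,-29,118],"yaw":-0.04,"grip":0.7}]'
python3 - <<'E'
from h import *
c=camera('wrist');c=snap('wrist','w15.png')
go(.6361,.1459,.082,100.2)
cv2.imwrite('pics/w15z.png',cv2.resize(c['color'][150:300,180:330],None,fx=4,fy=4,interpolation=cv2.INTER_CUBIC))
E
```

```text
t 15.8 offset [  3.7 -29.4 118. ] yaw -0.039 j7 89.3 toolx ang 97.9 F [-0.5  0.4  0.2] gap 41.4 pos [665.7 146.3 200. ]
time: 16.55
ee_pos: [0.6374, 0.1455, 0.0827]
ee_rot: [[-0.177, 0.984, 0.001], [0.984, 0.177, 0.0], [0.0, 0.001, -1.0]]
ft_force: [-0.0, -0.4, 0.1]
finger_gap: 0.0418
t 16.65 offset [ 0.6 -1.4  0.9] yaw 0.0 j7 92.2 toolx ang 100.2 F [-0.5  0.1 -1. ] gap 42.0 pos [637.6 145.6  82.9]
```

View pics/w15z.png

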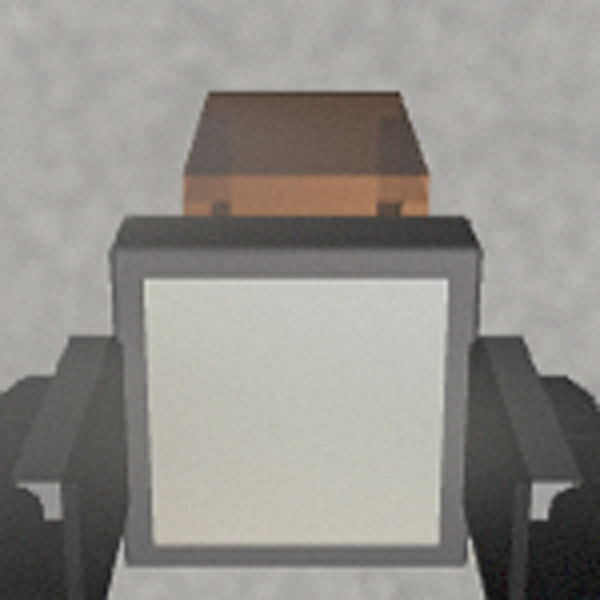

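```bash
cat >> h.py <<'E'
def rel(c,u,v,z,f,x0,y0):
    s=get_state(); p=s['ee_pos']; R=np.array(s['ee_rot'])[:2,:2]
    return (R.T@(ray(c,(u+.5)/f-.5+x0,(v+.5)/f-.5+y0,z)[:2]-p[:2])*1000).round(2)
E
python3 - <<'E'
from h import *
c=camera('wrist');z=get_state()['ee_pos'][2]
print('jar rim front L/R',rel(c,184,175,.055,4,180,150),rel(c,429,175,.055,4,180,150),'base',rel(c,208,92,0,4,180,150),rel(c,402,92,0,4,180,150))
print('lid bottom front',rel(c,122,216,z-.0043,4,180,150),rel(c,470,216,z-.0043,4,180,150))
print('lid top front/back',rel(c,110,250,z+.0077,4,180,150),rel(c,482,250,z+.0077,4,180,150),rel(c,127,565,z+.0077,4,180,150),rel(c,466,565,z+.0077,4,180,150))
go(.6361,.1459,.082,100.2)
E
```

```text
jar rim front L/R [-16.38 -19.67] [ 19.11 -19.66] base [-16.64 -19.15] [ 19.83 -19.15]
lid bottom front [-22.11 -21.46] [ 21.75 -21.45]
lid top front/back [-21.89 -21.38] [ 21.51 -21.37] [-21.6   21.13] [21.35 21.16]
t 16.7 offset [ 0.6 -1.3  0.8] yaw 0.0 j7 92.2 toolx ang 100.2 F [ 0.4 -0.1 -1. ] gap 41.8 pos [637.5 145.5  82.8]
```

```bash
python3 -m creep '[{"offset":[1.6,-1.4,8],"yaw":0,"grip":0.7},{"offset":[1.6,-1.4,15],"yaw":0,"grip":0.7},{"offset":[1.6,-1.4,19],"yaw":0,"grip":0.7},{"offset":[1.6,-1.4,20.5],"yaw":0,"grip":0.7},{"offset":[1.6,-1.4,20.5],"yaw":0,"grip":0.7}]'
python3 - <<'E'
from h import *
c=camera('wrist');c=snap('wrist','w16.png')
go(.6361,.1459,.0593,100.2)
cv2.imwrite('pics/w16z.png',cv2.resize(c['color'][150:300,180:330],None,fx=4,fy=4,interpolation=cv2.INTER_CUBIC))
E
```

```text
time: 17.32
ee_pos: [0.6354, 0.1467, 0.0613]
ee_rot: [[-0.177, 0.984, -0.0], [0.984, 0.177, -0.0], [-0.0, -0.0, -1.0]]
ft_force: [-0.4, 0.7, -0.6]
finger_gap: 0.0417
t 17.43 offset [-0.9  0.4  2.2] yaw 0.0 j7 92.3 toolx ang 100.2 F [ 0.3 -0.3 -0.5] gap 41.7 pos [635.5 146.8  61.5]
```

View pics/w16z.png

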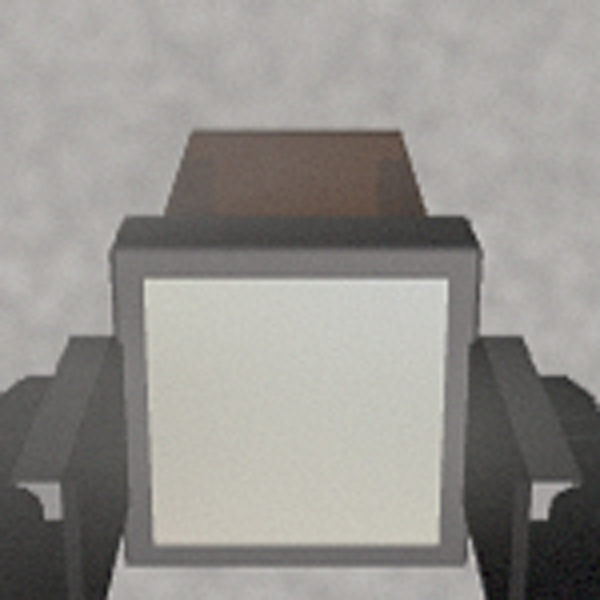

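```bash
python3 - <<'E'
from h import *
c=camera('wrist')
print(rel(c,190,130,0,4,180,150),rel(c,403,130,0,4,180,150))
E
python3 -m creep '[{"offset":[0,0,1.0],"yaw":0,"grip":0.7},{"offset":[0,0,1.6],"yaw":0,"grip":0.7},{"offset":[0,0,2],"yaw":0,"grip":0.7},{"offset":[0,0,2],"yaw":0,"grip":0.7}]'
```

```text
[-18.39 -17.63] [ 18.17 -17.62]
time: 17.98
ee_pos: [0.6354, 0.1468, 0.0594]
ee_rot: [[-0.177, 0.984, 0.0], [0.984, 0.177, -0.0], [-0.0, 0.0, -1.0]]
ft_force: [-0.8, -1.0, 2.7]
finger_gap: 0.0416
```

```bash
python3 -m creep '[{"offset":[0,0,0.3],"yaw":0,"grip":0.7},{"offset":[0,0,0.3],"yaw":0,"grip":0.5},{"offset":[0,0,0.3],"yaw":0,"grip":0.4},{"offset":[0,0,0.3],"yaw":0,"grip":0.3},{"offset":[0,0,0.3],"yaw":0,"grip":0.25},{"offset":[0,0,-30],"yaw":0,"grip":0.25},{"offset":[0,0,-90],"yaw":0,"grip":0.1},{"offset":[0,0,-140],"yaw":0,"grip":0}]'
python3 - <<'E'
from h import *
c=camera('wrist');c=snap('wrist','w17.png')
go(.4294,.3245,.20,55.5)
E
```

```text
time: 18.98
ee_pos: [0.6354, 0.1467, 0.2014]
ee_rot: [[-0.177, 0.984, 0.001], [0.984, 0.177, 0.0], [-0.0, 0.001, -1.0]]
ft_force: [0.1, 0.3, -0.2]
finger_gap: 0.0853
t 19.07 offset [ 211.4 -173.7    3.9] yaw 0.78 j7 90.5 toolx ang 100.2 F [ 1.2 -0.  -0.3] gap 85.5 pos [637.7 147.1 205.2]
```

View pics/w17.png

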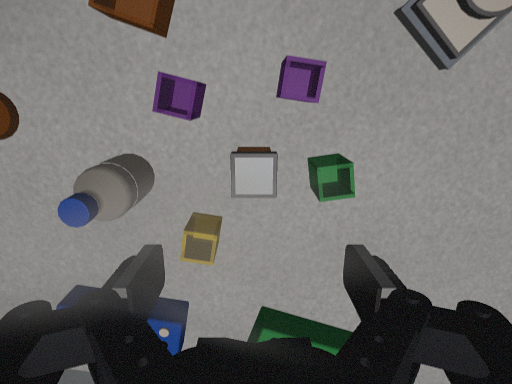

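```bash
python3 -m creep '[{"offset":[48,-40,0],"yaw":0.18,"grip":0},{"offset":[96,-80,0],"yaw":0.36,"grip":0},{"offset":[144,-118,0],"yaw":0.54,"grip":0},{"offset":[192,-157,0],"yaw":0.7,"grip":0},{"offset":[210,-173,2],"yaw":0.78,"grip":0},{"offset":[210,-173,2],"yaw":0.78,"grip":0},{"offset":[210,-173,2],"yaw":0.78,"grip":0}]'
python3 - <<'E'
from h import *
c=camera('wrist');c=camera('wrist');c=snap('wrist','w18.png'); im=c['color']
cn=comp(im,proj(c,[.4294,.3245,.044]),120); w=toworld(c,cn,.044)*1000
r=cv2.fitEllipse(w.astype(np.float32)); print(r)
go(r[0][0]/1e3,r[0][1]/1e3,.045,55.5)
E
```

```text
time: 19.95
ee_pos: [0.4283, 0.3223, 0.1972]
ee_rot: [[0.566, 0.825, 0.0], [0.825, -0.566, -0.0], [-0.0, 0.0, -1.0]]
ft_force: [0.2, -0.5, -0.2]
finger_gap: 0.0856
((429.3852844238281, 324.5552062988281), (54.69281005859375, 54.88079071044922), 43.831626892089844)
t 20.1 offset [  2.5  -1.  152.2] yaw -0.001 j7 21.5 toolx ang 55.5 F [-0.1 -0.3 -0.1] gap 85.4 pos [428.7 322.  197.2]
```

```bash
python3 -m creep '[{"offset":[1.8,-1,50],"yaw":0,"grip":0},{"offset":[1.8,-1,95],"yaw":0,"grip":0},{"offset":[1.8,-1,125],"yaw":0,"grip":0},{"offset":[1.8,-1,142],"yaw":0,"grip":0},{"offset":[1.8,-1,152],"yaw":0,"grip":0},{"offset":[1.8,-1,152],"yaw":0,"grip":0}]'
python3 - <<'E'
from h import *
c=camera('wrist');c=snap('wrist','w19.png')
go(.4290,.3240,.030,55.5)
E
```

```text
time: 20.85
ee_pos: [0.4284, 0.3248, 0.0454]
ee_rot: [[0.566, 0.824, 0.0], [0.824, -0.566, -0.0], [-0.0, 0.0, -1.0]]
ft_force: [0.3, 0.1, 0.8]
finger_gap: 0.085
t 20.95 offset [-0.7  1.  16.1] yaw 0.0 j7 26.2 toolx ang 55.5 F [ 0.6 -0.8  0.1] gap 85.2 pos [428.6 325.1  46.1]
```

View pics/w19.png

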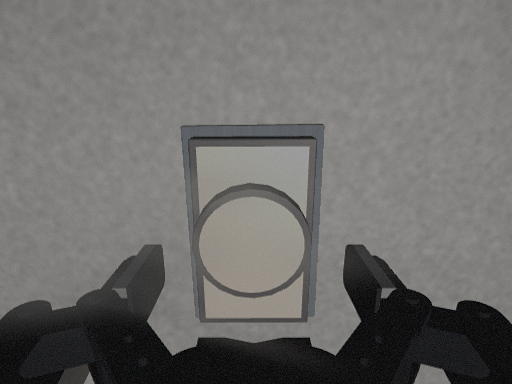

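```bash
python3 -m creep '[{"offset":[-0.7,1,7],"yaw":0,"grip":0},{"offset":[-0.7,1,13],"yaw":0,"grip":0},{"offset":[-0.7,1,15.5],"yaw":0,"grip":0.05},{"offset":[-0.7,1,15.5],"yaw":0,"grip":0.1},{"offset":[-0.7,1,15.5],"yaw":0,"grip":0.1}]'
python3 - <<'E'
from h import *
c=camera('wrist');c=snap('wrist','w20.png')
go(.4290,.3240,.030,55.5)
E
```

```text
time: 21.58
ee_pos: [0.4286, 0.3237, 0.0299]
ee_rot: [[0.566, 0.824, 0.0], [0.824, -0.566, 0.0], [0.0, 0.0, -1.0]]
ft_force: [-0.6, 0.4, 0.0]
finger_gap: 0.0768
t 21.68 offset [ 0.4  0.2 -0.1] yaw 0.0 j7 26.9 toolx ang 55.5 F [ 0.3  0.2 -0.1] gap 76.4 pos [428.6 323.7  29.9]
```

View pics/w20.png

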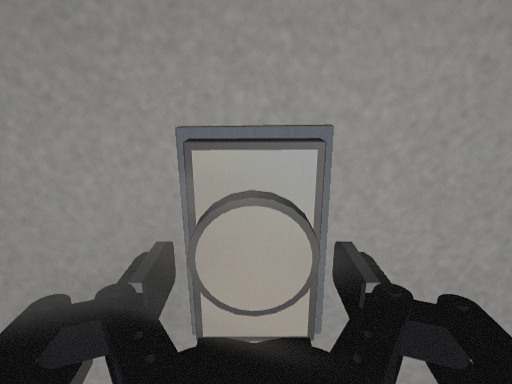

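```bash
python3 -m creep '[{"offset":[0,0,0],"yaw":0,"grip":0.17},{"offset":[0,0,0],"yaw":0,"grip":0.22},{"offset":[0,0,0],"yaw":0,"grip":0.25},{"offset":[0,0,0],"yaw":0,"grip":0.28},{"offset":[0,0,0],"yaw":0,"grip":0.28}]'
```

```text
time: 22.3
ee_pos: [0.4286, 0.3237, 0.0301]
ee_rot: [[0.566, 0.824, 0.0], [0.824, -0.566, 0.0], [0.0, -0.0, -1.0]]
ft_force: [-2.0, -1.3, 7.6]
finger_gap: 0.062
```

```bash
python3 -m creep '[{"offset":[0,0,0],"yaw":0,"grip":0.45},{"offset":[0,0,0],"yaw":0,"grip":0.45},{"offset":[0,0,0],"yaw":0,"grip":0.45}]'
python3 -m creep '[{"offset":[0,0,-2],"yaw":0,"grip":0.45},{"offset":[0,0,-6],"yaw":0,"grip":0.45},{"offset":[0,0,-15],"yaw":0,"grip":0.45},{"offset":[0,0,-15],"yaw":0,"grip":0.45}]'
python3 - <<'E'
from h import *
c=camera('wrist');c=snap('wrist','w21.png')
go(.4290,.3240,.030,55.5)
E
```

```text
time: 22.68
ee_pos: [0.4286, 0.3237, 0.0305]
ee_rot: [[0.566, 0.824, -0.0], [0.824, -0.566, 0.0], [0.0, -0.0, -1.0]]
ft_force: [-5.4, -3.7, 18.9]
finger_gap: 0.0604
time: 23.18
ee_pos: [0.4289, 0.324, 0.0456]
ee_rot: [[0.566, 0.824, 0.001], [0.824, -0.566, 0.001], [0.001, 0.0, -1.0]]
ft_force: [-0.9, 0.7, -1.3]
finger_gap: 0.0603
t 23.27 offset [ 0.4  0.3 14.9] yaw 0.0 j7 26.4 toolx ang 55.5 F [-0.3 -0.6 -0.6] gap 60.2 pos [428.5 323.8  44.9]
```

View pics/w21.png

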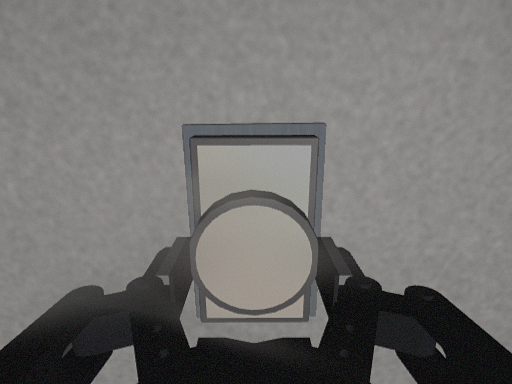

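```bash
python3 -m creep '[{"offset":[0,0,-50],"yaw":0,"grip":0.45},{"offset":[0,0,-105],"yaw":0,"grip":0.45},{"offset":[0,0,-155],"yaw":0,"grip":0.45},{"offset":[0,0,-155],"yaw":0,"grip":0.45}]'
python3 - <<'E'
from h import *
c=camera('wrist'); im=c['color']; s=get_state(); p=s['ee_pos']; R=np.array(s['ee_rot'])[:2,:2]
cn=comp(im,proj(c,p+[0,0,.0135]),120); w=toworld(c,cn,p[2]+.0135)*1000; r=cv2.fitEllipse(w.astype(np.float32)); print('inhand',r[1],R.T@(np.array(r[0])-p[:2]*1000))
cv2.imwrite('pics/w22.png',im)
u=proj(c,[.4286,.3237,.032]);print(u)
cn=comp(im,u,120); w=toworld(c,cn,.032)*1000; print('long',cv2.minAreaRect(w.astype(np.float32)))
go(.677,-.171,.20,55.5)
E
```

```text
time: 23.78
ee_pos: [0.4298, 0.3247, 0.2032]
ee_rot: [[0.566, 0.824, 0.004], [0.824, -0.566, 0.004], [0.006, 0.001, -1.0]]
ft_force: [-0.1, -0.2, -2.2]
finger_gap: 0.0603
inhand (55.263404846191406, 55.49210739135742) [1.92298396 1.51248921]
[250.06551138 171.54154219]
long ((419.3194885253906, 331.8059997558594), (58.675323486328125, 76.91200256347656), 55.777156829833984)
t 23.82 offset [-2.678e+02  4.848e+02  4.000e-01] yaw 0.001 j7 21.6 toolx ang 55.5 F [-0.4 -0.4 -0.1] gap 60.4 pos [428.8 324.2 201. ]
```

View pics/w22.png

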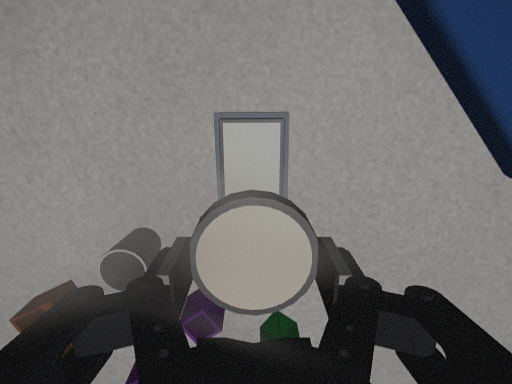

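```bash
python3 -m creep '[{"offset":[-27,48,0],"yaw":0,"grip":0.45},{"offset":[-54,97,0],"yaw":0,"grip":0.45},{"offset":[-81,145,0],"yaw":0,"grip":0.45},{"offset":[-108,194,0],"yaw":0,"grip":0.45},{"offset":[-135,242,0],"yaw":0,"grip":0.45},{"offset":[-162,291,0],"yaw":0,"grip":0.45},{"offset":[-189,340,0],"yaw":0,"grip":0.45},{"offset":[-216,390,0],"yaw":0,"grip":0.45}]'
python3 -m creep '[{"offset":[-27,48,0],"yaw":0,"grip":0.45},{"offset":[-50,90,0],"yaw":0,"grip":0.45},{"offset":[-52,95,0],"yaw":0,"grip":0.45},{"offset":[-52,95,0],"yaw":0,"grip":0.45},{"offset":[-52,95,0],"yaw":0,"grip":0.45}]'
python3 - <<'E'
from h import *
c=camera('wrist');c=snap('wrist','w23.png')
go(.677,-.171,.20,55.5)
E
```

```text
time: 24.82
ee_pos: [0.6277, -0.0766, 0.198]
ee_rot: [[0.566, 0.825, -0.002], [0.825, -0.566, -0.0], [-0.001, -0.002, -1.0]]
ft_force: [0.7, 0.9, 0.4]
finger_gap: 0.0603
time: 25.45
ee_pos: [0.6763, -0.1703, 0.1992]
ee_rot: [[0.565, 0.825, -0.001], [0.825, -0.565, 0.001], [0.0, -0.001, -1.0]]
ft_force: [-0.4, 1.1, -0.4]
finger_gap: 0.0601
t 25.55 offset [-0.2  0.7 -0.2] yaw 0.002 j7 79.9 toolx ang 55.6 F [ 0.1  0.3 -0.6] gap 60.0 pos [ 676.5 -170.5  199.8]
```

View pics/w23.png

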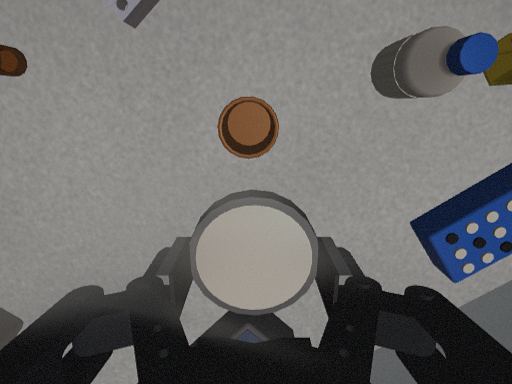

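```bash
python3 - <<'E'
from h import *
c=snap('top','t1.png'); cv2.imwrite('pics/t1z.png',cv2.resize(c['color'][115:295,80:430],None,fx=2.28,fy=2.28,interpolation=cv2.INTER_CUBIC))
c=camera('wrist'); cv2.imwrite('pics/w23z.png',cv2.resize(c['color'][20:110,0:100],None,fx=6,fy=6,interpolation=cv2.INTER_CUBIC))
print(proj(c,[.4449,-.3119,.04]))
E
```

```text
[-20.92201171  54.87850098]
```

View pics/t1z.png

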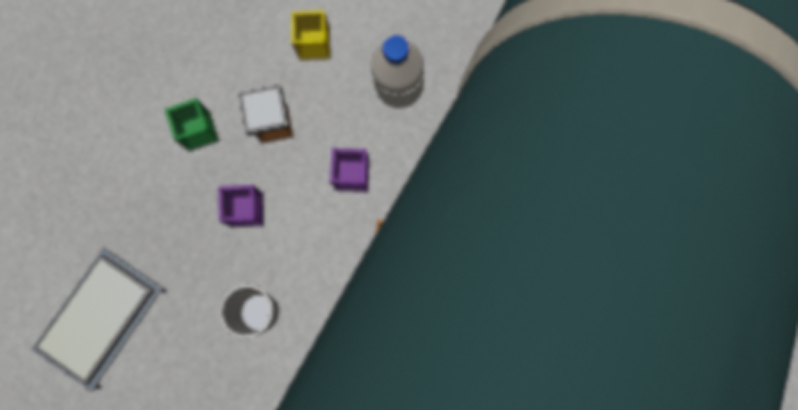

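View pics/w23z.png

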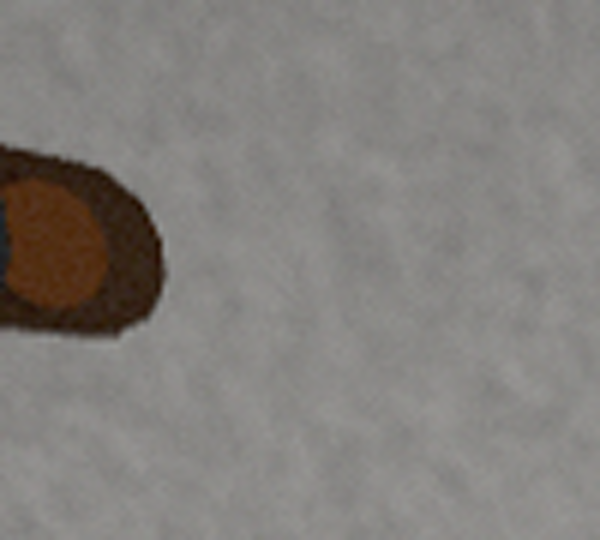

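```bash
python3 - <<'E'
from h import *
c=camera('wrist'); im=c['color']; s=get_state(); p=s['ee_pos']; R=np.array(s['ee_rot'])[:2,:2]
cn=comp(im,proj(c,p+[0,0,.0135]),120); w=toworld(c,cn,p[2]+.0135)*1000; r=cv2.fitEllipse(w.astype(np.float32)); d=np.array(r[0])-p[:2]*1000; print('inhand',r[1],R.T@d)
for thr in (20,30):
    cn=sil(im,(205,85,292,175),thr=thr); x=rimcircle(c,cn,.065,27.5); w=toworld(c,cn,.065)*1000; print(cv2.fitEllipse(w.astype(np.float32)))
t=(x-d)/1000; print(t); go(t[0],t[1],.085)
E
```

```text
inhand (54.41139602661133, 54.460296630859375) [ 1.17165437 -0.38829594]
fixed r [ 634.1 -145.9] rms 0.16 free [ 634.2 -146.    27.4]
((634.2113037109375, -146.08995056152344), (54.63657760620117, 54.68804931640625), 111.11170959472656)
fixed r [ 633.9 -145.8] rms 0.18 free [ 634.1 -146.    27.2]
((634.1962280273438, -146.0921630859375), (54.285728454589844, 54.38676071166992), 133.84066772460938)
[ 0.63351599 -0.14701829]
t 25.7 offset [ -4.5 -49.2 115. ] yaw 0.0 j7 79.9 toolx ang 55.6 F [ 0.4 -0.6 -0.7] gap 59.9 pos [ 676.6 -171.1  200. ]
```

```bash
python3 - <<'E'
from h import *
go(.634,-.1463,.088)
E
python3 -m creep '[{"offset":[-3.5,-30,30],"yaw":0,"grip":0.45},{"offset":[-3.5,-49,60],"yaw":0,"grip":0.45},{"offset":[-3.5,-49,92],"yaw":0,"grip":0.45},{"offset":[-3.5,-49,107],"yaw":0,"grip":0.45},{"offset":[-3.5,-49,112],"yaw":0,"grip":0.45},{"offset":[-3.5,-49,112],"yaw":0,"grip":0.45}]'
python3 - <<'E'
from h import *
c=camera('wrist');c=snap('wrist','w24.png')
go(.634,-.1463,.0635)
cv2.imwrite('pics/w24z.png',cv2.resize(c['color'][150:320,165:345],None,fx=4,fy=4,interpolation=cv2.INTER_CUBIC)[:600])
E
```

```text
t 25.7 offset [ -3.7 -49.2 112. ] yaw 0.0 j7 79.9 toolx ang 55.6 F [ 0.4 -0.6 -0.7] gap 59.9 pos [ 676.6 -171.1  200. ]
time: 26.45
ee_pos: [0.6346, -0.1472, 0.0884]
ee_rot: [[0.566, 0.824, 0.001], [0.824, -0.566, -0.0], [0.0, 0.001, -1.0]]
ft_force: [0.8, -0.5, -0.9]
finger_gap: 0.0602
t 26.55 offset [ 0.3 -1.2 25.3] yaw 0.0 j7 81.3 toolx ang 55.5 F [ 0.3  0.9 -0.7] gap 60.4 pos [ 634.8 -147.2   88.8]
```

View pics/w24z.png

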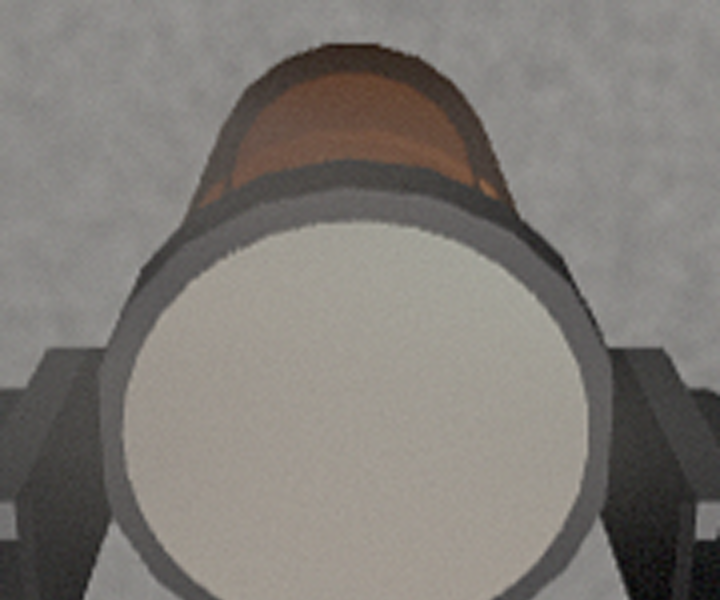

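```bash
python3 - <<'E'
from h import *
c=camera('wrist');z=get_state()['ee_pos'][2]
print('jar y',rel(c,354,43,0,4,165,150)+[0,27.5],'lid bottom',rel(c,356,160,z+.0015,4,165,150)+[0,31.5],'top',rel(c,356,187,z+.0135,4,165,150)+[0,31.5])
im=c['color']; s=get_state(); p=s['ee_pos']; R=np.array(s['ee_rot'])[:2,:2]
cn=comp(im,proj(c,p+[0,0,.0135]),120); w=toworld(c,cn,p[2]+.0135)*1000; r=cv2.fitEllipse(w.astype(np.float32)); d=np.array(r[0])-p[:2]*1000; print('inhand',r[1],R.T@d)
go(.634,-.1463,.0635)
E
```

```text
jar y [ 0.77 -0.3 ] lid bottom [0.99 0.62] top [0.96 0.21]
inhand (54.3866081237793, 54.44559097290039) [ 0.93538767 -0.16593816]
t 26.6 offset [ 0.2 -1.1 25.3] yaw 0.0 j7 81.3 toolx ang 55.5 F [ 0.3  0.9 -0.1] gap 60.4 pos [ 634.8 -147.1   88.8]
```

```bash
python3 -m creep '[{"offset":[-0.1,-0.6,10],"yaw":0,"grip":0.45},{"offset":[-0.1,-0.6,17],"yaw":0,"grip":0.45},{"offset":[-0.1,-0.6,21],"yaw":0,"grip":0.45},{"offset":[-0.1,-0.6,23],"yaw":0,"grip":0.45},{"offset":[-0.1,-0.6,23],"yaw":0,"grip":0.45}]'
python3 - <<'E'
from h import *
c=camera('wrist');c=snap('wrist','w25.png')
go(.634,-.1463,.0635)
cv2.imwrite('pics/w25z.png',cv2.resize(c['color'][150:320,165:345],None,fx=4,fy=4,interpolation=cv2.INTER_CUBIC)[:600])
E
```

```text
time: 27.22
ee_pos: [0.6337, -0.1467, 0.0648]
ee_rot: [[0.566, 0.824, -0.0], [0.824, -0.566, -0.0], [-0.0, -0.0, -1.0]]
ft_force: [0.1, 0.3, 0.5]
finger_gap: 0.0601
t 27.32 offset [ 0.5 -0.1  1.5] yaw 0.0 j7 82.0 toolx ang 55.5 F [ 0.1 -0.7 -0.2] gap 60.8 pos [ 633.8 -146.7   65. ]
```

View pics/w25z.png

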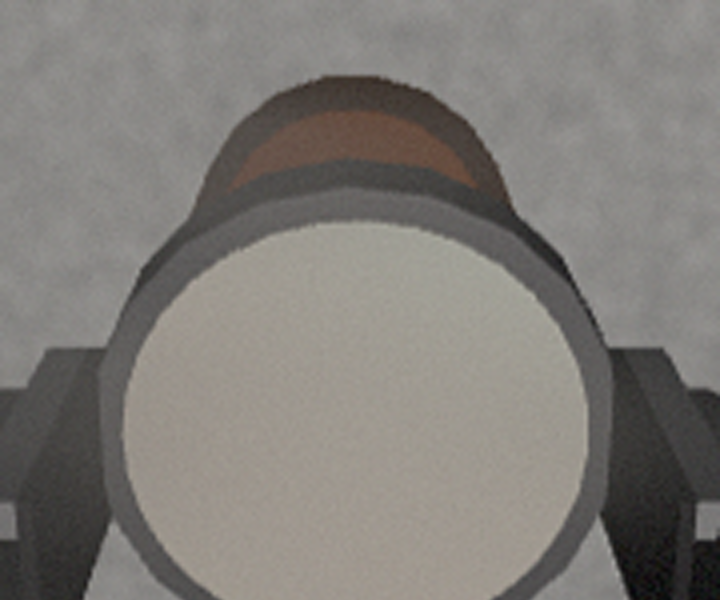

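Aligned to within about 0.5 mm. I'll lower until it touches.

```bash
python3 -m creep '[{"offset":[0,0,0.7],"yaw":0,"grip":0.45},{"offset":[0,0,1.3],"yaw":0,"grip":0.45},{"offset":[0,0,1.3],"yaw":0,"grip":0.45}]'; python3 -m creep '[{"offset":[0,0,0.4],"yaw":0,"grip":0.45},{"offset":[0,0,0.4],"yaw":0,"grip":0.45}]'
```

```text
time: 27.7
ee_pos: [0.6337, -0.1467, 0.0637]
ee_rot: [[0.566, 0.824, 0.0], [0.824, -0.566, -0.0], [0.0, 0.0, -1.0]]
ft_force: [-0.7, 1.0, 4.1]
finger_gap: 0.0598
time: 27.95
ee_pos: [0.6339, -0.1467, 0.0637]
ee_rot: [[0.566, 0.824, 0.001], [0.824, -0.566, -0.0], [0.0, 0.0, -1.0]]
ft_force: [-3.3, 1.0, 9.5]
finger_gap: 0.0599
```

```bash
python3 -m creep '[{"offset":[0,0,0],"yaw":0,"grip":0.25},{"offset":[0,0,0],"yaw":0,"grip":0.15},{"offset":[0,0,0],"yaw":0,"grip":0.05},{"offset":[0,0,0],"yaw":0,"grip":0.0},{"offset":[0,0,-20],"yaw":0,"grip":0.0},{"offset":[0,0,-60],"yaw":0,"grip":0.0},{"offset":[0,0,-110],"yaw":0,"grip":0},{"offset":[0,0,-136],"yaw":0,"grip":0}]'
python3 - <<'E'
from h import *
c=camera('wrist');c=snap('wrist','w26.png'); im=c['color']
cn=comp(im,proj(c,[.634,-.1463,.077]),120); w=toworld(c,cn,.077)*1000; r=cv2.fitEllipse(w.astype(np.float32)); print(r)
go(.429,.324,.20,55.7)
E
```

```text
time: 28.95
ee_pos: [0.6344, -0.1472, 0.2034]
ee_rot: [[0.566, 0.824, 0.004], [0.824, -0.566, -0.001], [0.002, 0.004, -1.0]]
ft_force: [-0.9, 0.1, -0.9]
finger_gap: 0.0853
((634.7003784179688, -145.86422729492188), (54.66230010986328, 54.77973175048828), 169.6072540283203)
t 29.05 offset [ 271.7 -436.7    2.3] yaw -0.003 j7 78.4 toolx ang 55.5 F [ 0.3 -0.2  0.2] gap 85.2 pos [ 635.  -147.3  203.9]
```

View pics/w26.png

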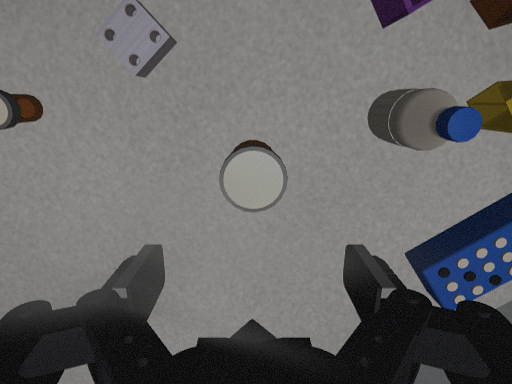

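```bash
python3 -m creep '[{"offset":[28,-45,0],"yaw":0,"grip":0},{"offset":[56,-90,0],"yaw":0,"grip":0},{"offset":[84,-135,0],"yaw":0,"grip":0},{"offset":[112,-180,0],"yaw":0,"grip":0},{"offset":[140,-226,0],"yaw":0,"grip":0},{"offset":[168,-271,0],"yaw":0,"grip":0},{"offset":[196,-316,0],"yaw":0,"grip":0},{"offset":[224,-360,0],"yaw":0,"grip":0}]'
python3 -m creep '[{"offset":[25,-40,0],"yaw":0,"grip":0},{"offset":[48,-76,0],"yaw":0,"grip":0},{"offset":[48,-76,0],"yaw":0,"grip":0},{"offset":[48,-76,0],"yaw":0,"grip":0}]'
python3 - <<'E'
from h import *
c=camera('wrist');c=camera('wrist');c=snap('wrist','w27.png'); im=c['color']
cn=comp(im,proj(c,[.429,.324,.032]),120); w=toworld(c,cn,.032)*1000; r=cv2.minAreaRect(w.astype(np.float32)); print(r)
go(r[0][0]/1e3,r[0][1]/1e3,.035,55.6)
E
```

```text
time: 30.05
ee_pos: [0.4628, 0.2432, 0.1997]
ee_rot: [[0.566, 0.824, 0.0], [0.824, -0.566, 0.0], [0.001, 0.0, -1.0]]
ft_force: [0.6, -0.2, -0.4]
finger_gap: 0.085
time: 30.55
ee_pos: [0.4285, 0.3237, 0.1993]
ee_rot: [[0.566, 0.824, 0.0], [0.824, -0.566, -0.0], [-0.0, 0.0, -1.0]]
ft_force: [0.6, 0.2, -0.0]
finger_gap: 0.0856
((430.9075622558594, 324.2330322265625), (58.21226119995117, 104.06124877929688), 55.71788787841797)
t 30.7 offset [  1.9   1.1 164.3] yaw -0.003 j7 21.9 toolx ang 55.4 F [0.3 0.3 0.4] gap 85.3 pos [428.8 323.3 199.3]
```

View pics/w27.png

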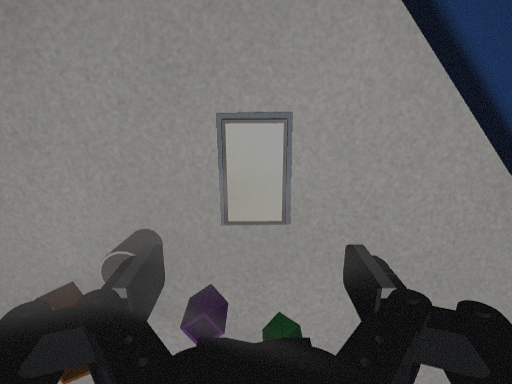

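```bash
python3 -m creep '[{"offset":[1.2,1.1,50],"yaw":-0.003,"grip":0},{"offset":[1.2,1.1,100],"yaw":-0.003,"grip":0},{"offset":[1.2,1.1,135],"yaw":-0.003,"grip":0},{"offset":[1.2,1.1,155],"yaw":-0.003,"grip":0},{"offset":[1.2,1.1,164],"yaw":-0.003,"grip":0},{"offset":[1.2,1.1,164],"yaw":-0.003,"grip":0}]'
python3 - <<'E'
from h import *
c=camera('wrist');c=snap('wrist','w28.png'); im=c['color']
cn=comp(im,proj(c,[.429,.324,.032]),120); w=toworld(c,cn,.032)*1000; r=cv2.minAreaRect(w.astype(np.float32)); print(r)
go(.4304,.3235,.017,55.7)
E
```

```text
time: 31.45
ee_pos: [0.4301, 0.3243, 0.0352]
ee_rot: [[0.564, 0.826, -0.0], [0.826, -0.564, -0.0], [-0.0, 0.0, -1.0]]
ft_force: [-0.1, 1.2, 0.6]
finger_gap: 0.0854
((430.6719055175781, 324.1246337890625), (57.903656005859375, 103.3021011352539), 55.645912170410156)
t 31.55 offset [-1.1  0.8 18.9] yaw -0.0 j7 27.8 toolx ang 55.7 F [-0.6  0.4  0.5] gap 85.7 pos [430.4 324.9  36. ]
```

View pics/w28.png

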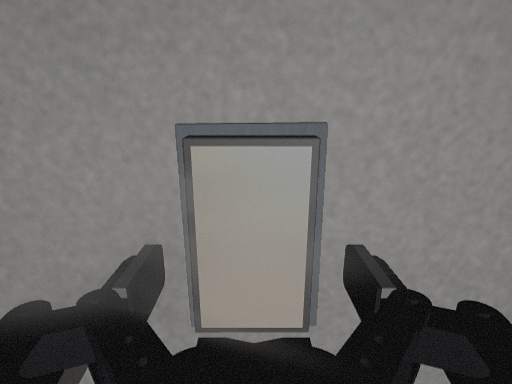

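```bash
python3 -m creep '[{"offset":[-1.1,0.8,8],"yaw":0,"grip":0},{"offset":[-1.1,0.8,14],"yaw":0,"grip":0},{"offset":[-1.1,0.8,17],"yaw":0,"grip":0},{"offset":[-1.1,0.8,17.8],"yaw":0,"grip":0},{"offset":[-1.1,0.8,17.8],"yaw":0,"grip":0}]'
python3 -m creep '[{"offset":[0,0,0],"yaw":0,"grip":0.08},{"offset":[0,0,0],"yaw":0,"grip":0.12},{"offset":[0,0,0],"yaw":0,"grip":0.16},{"offset":[0,0,0],"yaw":0,"grip":0.19},{"offset":[0,0,0],"yaw":0,"grip":0.19}]'
python3 - <<'E'
from h import *
c=camera('wrist');c=snap('wrist','w29.png'); im=c['color']
go(.4304,.3235,.018,55.7)
E
```

```text
time: 32.17
ee_pos: [0.4299, 0.3234, 0.0173]
ee_rot: [[0.564, 0.826, 0.0], [0.826, -0.564, -0.0], [-0.0, 0.0, -1.0]]
ft_force: [0.3, 0.7, -0.5]
finger_gap: 0.0854
time: 32.8
ee_pos: [0.4299, 0.3234, 0.0173]
ee_rot: [[0.564, 0.826, 0.0], [0.826, -0.564, -0.0], [-0.0, 0.0, -1.0]]
ft_force: [-0.1, -0.1, -0.2]
finger_gap: 0.0696
t 32.9 offset [ 0.4  0.4 -0.7] yaw -0.0 j7 28.5 toolx ang 55.7 F [ 0.6 -0.2 -0.4] gap 69.1 pos [429.9 323.4  17.3]
```

View pics/w29.png

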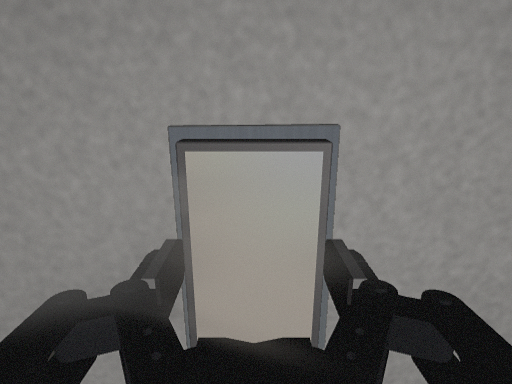

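No contact with the stand yet. I'll close on the lid.

```bash
python3 -m creep '[{"offset":[0,0,-0.4],"yaw":0,"grip":0.22},{"offset":[0,0,-0.4],"yaw":0,"grip":0.25},{"offset":[0,0,-0.4],"yaw":0,"grip":0.4},{"offset":[0,0,-0.4],"yaw":0,"grip":0.4},{"offset":[0,0,-0.4],"yaw":0,"grip":0.4}]'
python3 -m creep '[{"offset":[0,0,-2],"yaw":0,"grip":0.4},{"offset":[0,0,-6],"yaw":0,"grip":0.4},{"offset":[0,0,-15],"yaw":0,"grip":0.4},{"offset":[0,0,-15],"yaw":0,"grip":0.4}]'
python3 - <<'E'
from h import *
c=camera('wrist');c=snap('wrist','w30.png')
go(.4304,.3235,.018,55.7)
E
```

```text
time: 33.52
ee_pos: [0.4299, 0.3234, 0.0183]
ee_rot: [[0.564, 0.826, -0.0], [0.826, -0.564, 0.0], [0.0, -0.0, -1.0]]
ft_force: [-4.0, -2.6, 14.7]
finger_gap: 0.0639
time: 34.02
ee_pos: [0.4303, 0.3237, 0.0335]
ee_rot: [[0.564, 0.826, 0.001], [0.826, -0.564, 0.001], [0.001, 0.0, -1.0]]
ft_force: [0.2, 0.1, -1.5]
finger_gap: 0.0639
t 34.12 offset [ 0.3  0.4 14.8] yaw 0.0 j7 28.0 toolx ang 55.7 F [ 0.3 -0.1 -0.7] gap 64.0 pos [429.9 323.5  32.8]
```

View pics/w30.png

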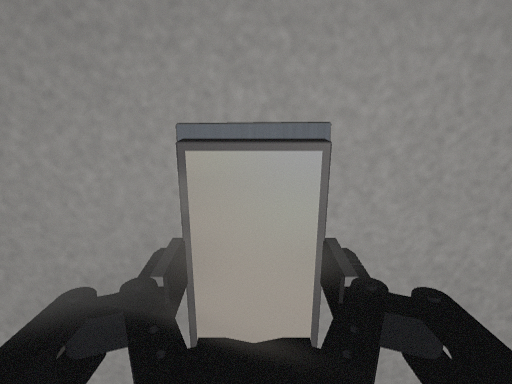

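```bash
python3 -m creep '[{"offset":[0,0,-45],"yaw":0,"grip":0.4},{"offset":[0,0,-100],"yaw":0,"grip":0.4},{"offset":[-25,35,-150],"yaw":0,"grip":0.4},{"offset":[-55,80,-185],"yaw":-0.1,"grip":0.4},{"offset":[-85,125,-205],"yaw":-0.2,"grip":0.4},{"offset":[-115,170,-217],"yaw":-0.3,"grip":0.4},{"offset":[-145,215,-217],"yaw":-0.4,"grip":0.4},{"offset":[-172,256,-217],"yaw":-0.46,"grip":0.4}]'
python3 - <<'E'
from h import *
go(.56,-.001,.25,82.1)
E
```

```text
time: 35.12
ee_pos: [0.5448, 0.0351, 0.2498]
ee_rot: [[0.136, 0.991, 0.0], [0.991, -0.136, 0.0], [0.0, 0.0, -1.0]]
ft_force: [0.4, 0.8, -0.4]
finger_gap: 0.0642
t 35.12 offset [-33.7  20.   -0.2] yaw 0.001 j7 82.7 toolx ang 82.2 F [ 0.4  0.8 -0.4] gap 64.2 pos [544.8  35.1 249.8]
```

```bash
python3 -m creep '[{"offset":[-34,20,0],"yaw":0,"grip":0.4},{"offset":[-34,20,0],"yaw":0,"grip":0.4},{"offset":[-34,20,0],"yaw":0,"grip":0.4}]'
python3 - <<'E'
from h import *
c=camera('wrist');c=camera('wrist');c=snap('wrist','w31.png')
go(.56,-.001,.25,82.1)
E
```

```text
time: 35.5
ee_pos: [0.5593, 0.001, 0.2494]
ee_rot: [[0.138, 0.99, -0.001], [0.99, -0.138, 0.0], [0.0, -0.001, -1.0]]
ft_force: [0.4, 0.4, -0.5]
finger_gap: 0.0638
t 35.65 offset [-2.5  1.1 -0.4] yaw 0.001 j7 87.0 toolx ang 82.1 F [ 0.9  0.1 -0.6] gap 63.6 pos [559.3   1.6 249.6]
```

View pics/w31.png

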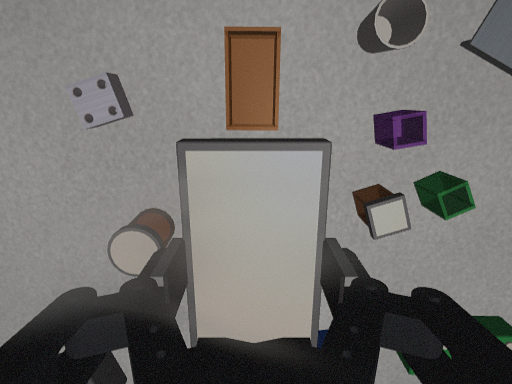

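```bash
python3 - <<'E'
from h import *
c=camera('wrist'); im=c['color']
for thr in (20,30):
    cn=sil(im,(210,12,300,136),thr=thr); w=toworld(c,cn,.045)*1000; r=cv2.minAreaRect(w.astype(np.float32)); print(r)
x,y,_=np.array([*r[0],0])/1000
go(x,y,.25,r[2])
cv2.imwrite('pics/w31z.png',cv2.resize(im[10:160,165:345],None,fx=4,fy=4,interpolation=cv2.INTER_CUBIC))
E
```

```text
((468.0821228027344, 13.06064224243164), (58.97185134887695, 104.6587142944336), 81.74103546142578)
((468.06182861328125, 13.05238151550293), (58.46217727661133, 104.17399597167969), 81.71484375)
t 35.7 offset [ -1.1 -92.   -0.3] yaw 0.007 j7 87.0 toolx ang 82.1 F [ 0.3 -0.2 -0.7] gap 63.9 pos [559.3   1.5 249.7]
```

View pics/w31z.png

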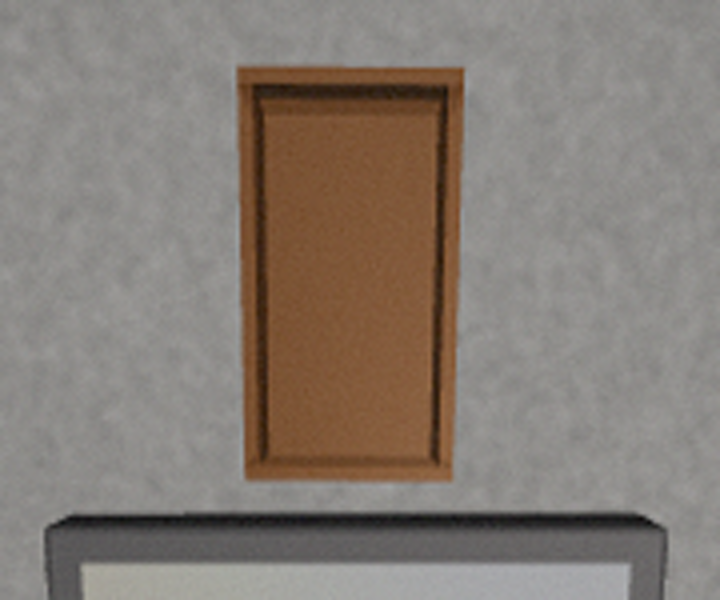

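```bash
python3 - <<'E'
from h import *
c=camera('wrist');z=get_state()['ee_pos'][2]
print('lid top front L,R',rel(c,45,532,z+.0137,4,165,10),rel(c,667,532,z+.0137,4,165,10),'bottom front',rel(c,70,514,z+.0017,4,165,10),rel(c,644,514,z+.0017,4,165,10))
print('dish corners',[rel(c,*q,.045,4,165,10) for q in ((238,68),(464,68),(452,481),(246,481))])
E
```

```text
lid top front L,R [-31.94 -54.61] [ 32.81 -54.61] bottom front [-31.98 -55.06] [ 33.11 -55.07]
dish corners [array([ -29.29, -143.35]), array([  28.17, -143.38]), array([ 27.47, -40.06]), array([-29.89, -40.05])]
```

```bash
python3 -m creep '[{"offset":[-1.0,-45,20],"yaw":0.007,"grip":0.4},{"offset":[-1.0,-80,55],"yaw":0.007,"grip":0.4},{"offset":[-1.0,-92.3,95],"yaw":0.007,"grip":0.4},{"offset":[-1.0,-92.3,135],"yaw":0.007,"grip":0.4},{"offset":[-1.0,-92.3,165],"yaw":0.007,"grip":0.4},{"offset":[-1.0,-92.3,178],"yaw":0.007,"grip":0.4},{"offset":[-1.0,-92.3,178],"yaw":0.007,"grip":0.4},{"offset":[-1.0,-92.3,178],"yaw":0.007,"grip":0.4}]'
python3 - <<'E'
from h import *
c=camera('wrist');c=snap('wrist','w32.png')
go(.468,.013,.0433,81.7)
cv2.imwrite('pics/w32z.png',cv2.resize(c['color'][50:200,160:350],None,fx=4,fy=4,interpolation=cv2.INTER_CUBIC))
E
```

```text
time: 36.75
ee_pos: [0.4686, 0.0124, 0.0727]
ee_rot: [[0.145, 0.989, 0.001], [0.989, -0.145, 0.0], [0.0, 0.001, -1.0]]
ft_force: [0.2, 0.2, -0.8]
finger_gap: 0.0641
t 36.85 offset [ 0.4 -0.7 29.4] yaw -0.001 j7 90.3 toolx ang 81.7 F [-0.1  0.4 -1.4] gap 64.2 pos [468.5  12.5  72.7]
```

View pics/w32z.png

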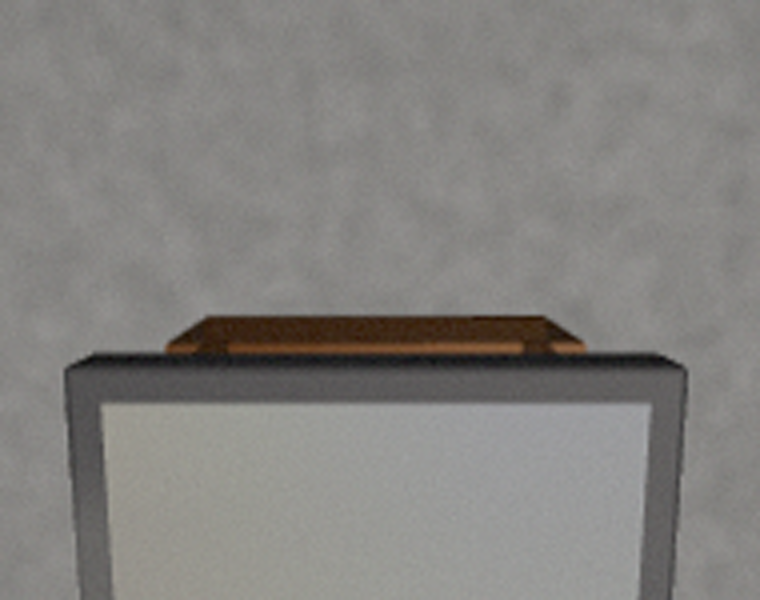

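```bash
python3 - <<'E'
from h import *
c=camera('wrist');z=get_state()['ee_pos'][2]
r=lambda u,v,zz: rel(c,u,v,zz,4,160,50)
print('rim',r(166,341,.045),r(586,341,.045),'base',r(208,316,0),r(544,316,0))
print('lid bottom',r(92,355,z+.0017),r(662,355,z+.0017),'top',r(66,371,z+.0137),r(687,371,z+.0137))
g=cv2.cvtColor(c['color'],cv2.COLOR_BGR2GRAY); 
for u in (215,240,265,290): print(u,g[125:146,u])
E
```

```text
rim [-28.32 -53.24] [ 29.11 -53.23] base [-28.43 -52.63] [ 29.39 -52.62]
lid bottom [-31.88 -54.83] [ 32.8  -54.82] top [-31.96 -54.61] [ 32.71 -54.6 ]
215 [135 139 141 128  54  38  39  38  44  36  36  39  39  32  23  32  48  66
  80  88  85]
240 [131 130 134 118  50  38  35  41  46  30  47  67  82  49  27  33  44  68
  81  90  89]
265 [135 141 142 121  54  44  43  44  42  51  47  83  95  55  32  34  48  70
  82  88  95]
290 [135 139 143 130  54  42  47  49  49  46  48  65  73  45  32  29  44  71
  87  98  93]
```

```bash
python3 -m creep '[{"offset":[0,-1.4,10],"yaw":0,"grip":0.4},{"offset":[0,-1.4,20],"yaw":0,"grip":0.4},{"offset":[0,-1.4,25],"yaw":0,"grip":0.4},{"offset":[0,-1.4,27],"yaw":0,"grip":0.4},{"offset":[0,-1.4,27],"yaw":0,"grip":0.4}]'
python3 - <<'E'
from h import *
c=camera('wrist');c=snap('wrist','w33.png')
go(.468,.013,.0433,81.7)
cv2.imwrite('pics/w33z.png',cv2.resize(c['color'][50:200,160:350],None,fx=4,fy=4,interpolation=cv2.INTER_CUBIC))
c=snap('scene','s33.png'); cv2.imwrite('pics/s33z.png',cv2.resize(c['color'][140:220,225:345],None,fx=6,fy=6,interpolation=cv2.INTER_CUBIC))
E
```

```text
time: 37.52
ee_pos: [0.4665, 0.0125, 0.0446]
ee_rot: [[0.145, 0.989, -0.0], [0.989, -0.145, -0.0], [-0.0, -0.0, -1.0]]
ft_force: [0.1, -1.4, 0.2]
finger_gap: 0.0641
t 37.62 offset [0.7 1.2 1.6] yaw -0.001 j7 92.1 toolx ang 81.6 F [-0.4  0.1 -0.4] gap 63.8 pos [466.7  12.5  44.9]
```

View pics/w33z.png

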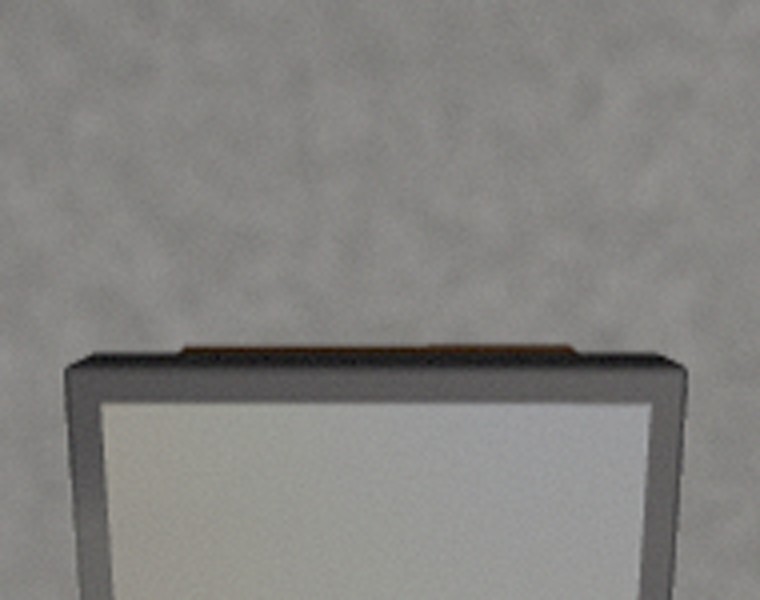

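View pics/s33z.png

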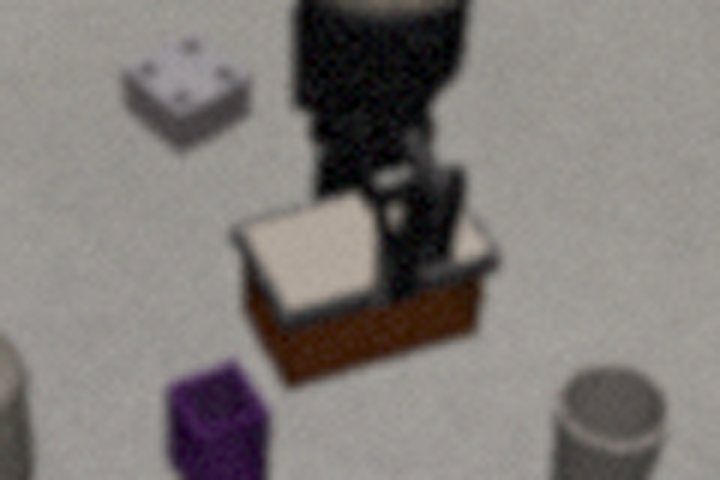

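```bash
python3 - <<'E'
from h import *
c=camera('wrist');z=get_state()['ee_pos'][2]
r=lambda u,v,zz: rel(c,u,v,zz,4,160,50)
print('base',r(180,346,0),r(576,346,0),'lid bottom',r(92,355,z+.0017),r(662,355,z+.0017))
E
```

```text
base [-29.17 -50.72] [ 30.57 -50.71] lid bottom [-31.87 -54.87] [ 32.79 -54.87]
```

```bash
python3 -m creep '[{"offset":[0.2,0.3,0.8],"yaw":0,"grip":0.4},{"offset":[0.2,0.3,1.2],"yaw":0,"grip":0.4},{"offset":[0.2,0.3,1.2],"yaw":0,"grip":0.4}]'; python3 -m creep '[{"offset":[0,0,0.4],"yaw":0,"grip":0.4},{"offset":[0,0,0.4],"yaw":0,"grip":0.4}]'
```

```text
time: 38.1
ee_pos: [0.4669, 0.0127, 0.0435]
ee_rot: [[0.145, 0.989, 0.0], [0.989, -0.145, -0.0], [-0.0, 0.0, -1.0]]
ft_force: [0.5, 0.5, -1.3]
finger_gap: 0.0639
time: 38.35
ee_pos: [0.4669, 0.0127, 0.0434]
ee_rot: [[0.145, 0.989, 0.0], [0.989, -0.145, 0.0], [0.0, 0.0, -1.0]]
ft_force: [-2.9, 1.1, 9.2]
finger_gap: 0.0641
```

```bash
python3 -m creep '[{"offset":[0,0,0],"yaw":0,"grip":0.2},{"offset":[0,0,0],"yaw":0,"grip":0.12},{"offset":[0,0,0],"yaw":0,"grip":0.05},{"offset":[0,0,0],"yaw":0,"grip":0.0},{"offset":[0,0,-20],"yaw":0,"grip":0.0},{"offset":[0,0,-70],"yaw":0,"grip":0.0},{"offset":[0,0,-130],"yaw":0,"grip":0},{"offset":[0,0,-190],"yaw":0,"grip":0}]'
python3 -m creep '[{"offset":[0,30,-20],"yaw":0,"grip":0},{"offset":[0,60,-40],"yaw":0,"grip":0},{"offset":[0,60,-40],"yaw":0,"grip":0},{"offset":[0,60,-40],"yaw":0,"grip":0}]'
python3 - <<'E'
from h import *
c=camera('wrist');c=snap('wrist','w34.png'); im=c['color']
cn=comp(im,proj(c,[.468,.013,.057]),120); w=toworld(c,cn,.057)*1000; print('long lid',cv2.minAreaRect(w.astype(np.float32)))
go(.468,.013,.25)
c=snap('scene','s34.png')
E
```

```text
time: 39.35
ee_pos: [0.4665, 0.0125, 0.235]
ee_rot: [[0.145, 0.989, -0.0], [0.989, -0.145, -0.0], [-0.0, -0.0, -1.0]]
ft_force: [1.1, 0.7, 0.4]
finger_gap: 0.0854
time: 39.85
ee_pos: [0.5256, 0.0039, 0.2725]
ee_rot: [[0.145, 0.989, -0.001], [0.989, -0.145, -0.0], [-0.0, -0.001, -1.0]]
ft_force: [0.1, 0.0, 0.1]
finger_gap: 0.0854
long lid ((467.90032958984375, 13.155832290649414), (58.76604461669922, 104.70014953613281), 81.67243194580078)
t 39.95 offset [  0.5 -58.1  22.6] yaw 0.0 j7 84.5 toolx ang 81.6 F [ 0.1  0.3 -0.2] gap 85.2 pos [525.4   4.1 272.5]
```

View pics/w34.png

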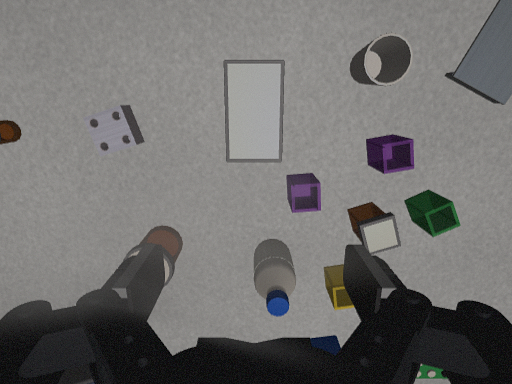

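View pics/s34.png

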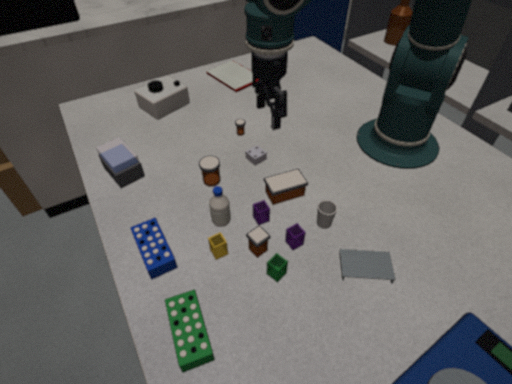

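```bash
python3 - <<'E'
from h import *
c=snap('scene','s35.png')
cv2.imwrite('pics/s35z.png',cv2.resize(c['color'][110:260,190:320],None,fx=4,fy=4,interpolation=cv2.INTER_CUBIC))
go(.50,-.29,.25)
E
python3 -m creep '[{"offset":[-50,0,0],"yaw":0,"grip":0},{"offset":[-100,0,0],"yaw":0,"grip":0},{"offset":[-145,-10,0],"yaw":0,"grip":0},{"offset":[-190,-20,0],"yaw":0,"grip":0},{"offset":[-235,-20,5],"yaw":0,"grip":0},{"offset":[-280,-20,10],"yaw":0,"grip":0},{"offset":[-290,10,20],"yaw":0,"grip":0},{"offset":[-290,17,22],"yaw":0,"grip":0}]'
python3 -m creep '[{"offset":[0,0,0],"yaw":0,"grip":0},{"offset":[0,0,0],"yaw":0,"grip":0},{"offset":[0,0,0],"yaw":0,"grip":0}]'
python3 - <<'E'
from h import *
c=camera('wrist');c=snap('wrist','w35.png'); im=c['color']
cn=comp(im,proj(c,[.445,-.312,.052]),120); w=toworld(c,cn,.052)*1000; print('small lid',cv2.fitEllipse(w.astype(np.float32)))
go(.5,-.29,.25)
E
```

```text
t 40.05 offset [-294.7   17.3   22.8] yaw 0.0 j7 84.5 toolx ang 81.7 F [ 0.1 -0.5 -1. ] gap 84.9 pos [525.7   4.1 272.8]
time: 41.05
ee_pos: [0.5012, -0.2859, 0.2501]
ee_rot: [[0.146, 0.989, -0.001], [0.989, -0.146, -0.0], [-0.0, -0.001, -1.0]]
ft_force: [-0.5, 0.8, -0.3]
finger_gap: 0.0854
time: 41.42
ee_pos: [0.5007, -0.2851, 0.2516]
ee_rot: [[0.145, 0.989, 0.001], [0.989, -0.145, 0.0], [0.0, 0.001, -1.0]]
ft_force: [-0.9, -0.4, 0.4]
finger_gap: 0.0855
small lid ((445.8797912597656, -311.6611633300781), (28.546817779541016, 28.720975875854492), 54.488765716552734)
t 41.52 offset [-4.9 -0.1  1.5] yaw 0.0 j7 121.0 toolx ang 81.7 F [ 0.1 -0.4  0.4] gap 85.7 pos [ 500.8 -285.2  251.5]
```

View pics/w35.png

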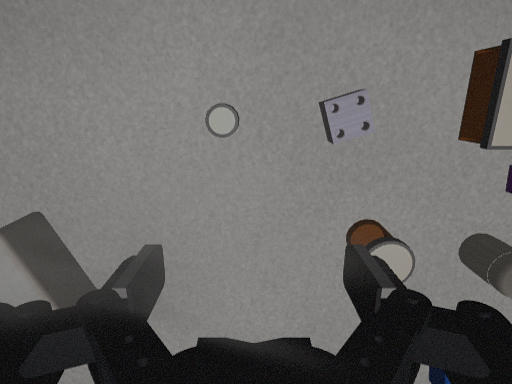

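View pics/s35z.png

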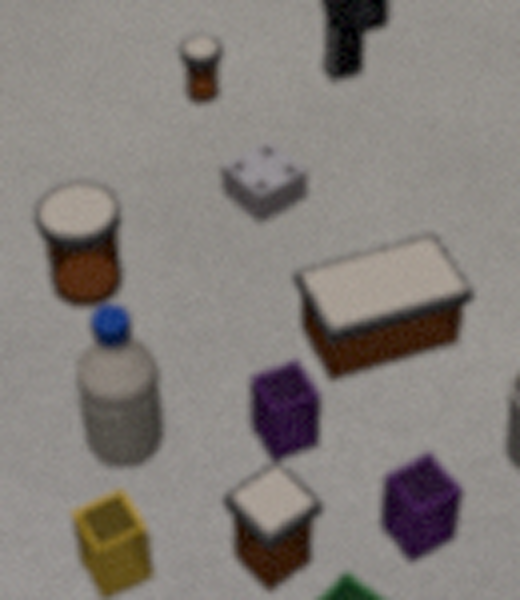

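```bash
python3 - <<'E'
from h import *
print(finish_job())
E
```

```text
the job is handed in; nothing more can be done
None
```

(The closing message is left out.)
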